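# Put a knife-handle block to press

## Robot

A 6-joint arm with a two-finger parallel gripper is mounted at the origin on the work surface. World frame = base frame: x ahead of the robot, y to its left, z up, the work surface at z = 0. Lengths are in m, angles in rad, forces in N, time in s.
With the tool pointing down it reaches from about 0.35 to 0.975 m from the base axis. Payload 4.9 kg.
Tool frame: the origin (TCP) lies on the centre line of the jaws, within the pads' length; the fingertips stand 11 mm ahead of it and the grasp point (between the pads) lies 8 mm behind it; z points along the fingers, y is the direction in which the jaws open and shut (so a half turn about z gives the same grasp; the last joint's range is limited). The gripper opens to 85 mm and grips with 20 to 120 N. Pads are 22 mm wide; open, the fingers measure 114 mm over their backs; the gripper's body (76 mm by 85 mm) begins 54 mm behind the grasp point. The pads swing forward as they close: fully open they stand 13 mm farther back than shut.
Start: joints at [-1.457, 0.053, 1.613, -0, 1.476, -0.119], TCP at [0.144, -0.608, 0.242] pointing down, gripper open.
Joint ranges: [-3.01, 3.01], [-1.01, 2.22], [0.06, 2.58], [-1.02, 4.17], [0.09, 2.62], [-3.14, 3.14]. Speed limits (rad/s): [2.57, 2.57, 3.14, 3.14, 3.14, 3.14].

## Interface

Orientations are given as a rotation vector (axis times angle).
In Python, from station import ctrl gives the robot as it stands.
- The arm moves only by the shell command python3 -m crank 'ROWS' [OPENING] [FORCE]. ROWS is JSON, a list of rows, each an object of numbers: "x", "y", "z": the shift along the tool's x, y, z as a fraction of full scale; "roll": the turn about the tool's z as a fraction of full scale. In form: [{"x": .., "y": .., "z": .., "roll": ..}, ...]. A call has 1 to 10 rows; each row shifts and turns the commanded pose from where the row before left it, along the tool's axes as they then stand; what a row does not reach is not made up. Full scale, the value 1, is 0.06 m for a shift and 0.12 rad for a turn. A row lasts 1/8 s, in which the tool goes at most 62.5 mm and 10.7 degrees, less where a joint would pass 70% of its speed; a pose out of reach is approached as far as the arm can. A call with a number of a shift or a turn outside -1 to 1 is refused whole. A call with a gripper value outside its range is refused whole. OPENING is the closure, from 0 (fully open) to 1 (shut), set as the call begins (- or left out, the last holds). The fingers move at their own pace and stop on an object; FORCE is the grip in N (left out, the last holds). Time passes only in rows, so rows that do not move let the fingers close. It gives the time, the measured TCP pose, the force and the opening at its end, in the units of the state.
- ctrl.get_obs(): the state, without advancing time (a new reading comes with each control period).
- ctrl.get_image(name): name is "scene" or "top"; returns a dict with "img" (400x640x3 uint8, red, green, blue), "K" (3x3 intrinsics, pixels), "rvec" (rotation vector, rad) and "tvec" (3), from world to camera coordinates, as OpenCV has them. Camera axes: x right, y down, z forward; pixel columns grow to the right and rows downward; lengths in m; the calibration is good to about 2 mm. A picture is of the moment at which its call begins. There is no depth.
- ctrl.finish_job(): hands the job in, once; it reports no verdict.
The state is a dict: "t": time; "q": joint angles; "dq": joint speeds; "effort": joint torques, N m; "tool_pos": TCP position; "tool_rot": TCP orientation; "contact_force": force on the tool from outside, world axes, zero at the start; "wrist_torque": the same for the moment, N m; "opening": finger opening in m.
Only numpy, scipy, OpenCV 4.12 (cv2) and the standard library are available. Lean on these libraries where they do the work, as an engineer would, in place of code of your own. Each camera call takes 0.05 s, during which the arm holds its last target.

## Task

Lay (do not drop) the laminated knife-handle block on the upper part of the press's sloping bed, long side along the side fence, and let it slide down into the corner under the press foot. Swing the folded crank handle on the handwheel fully out until it snaps upright, and only then wind the wheel clockwise until the spring foot bears on the block with its spring about half pressed in. Leave the handle standing out and do not disturb the other things on the bench.

Things in the scene. Friction and masses are not known exactly. Their poses are not given: they have to be found in the camera images.
- block_center (a point): centre of the loose knife-handle block: two dark wood slabs with a thin brass liner between them, 110 x 44 x 28 mm, about 0.17 kg, lying flat on the bench; x along its 110 mm length, y along its 44 mm width, z up. Smooth: it slides readily on the press bed under its own weight.
- press: grey C-frame bench press bolted to the bench, column at its back. Origin on the bench below the upright screw; x points from the loading end to the column. Base 325 x 195 x 15 mm; the column (x = 75 to 120 mm) and the arm (60 mm wide, reaching to x = -35 mm) end 190 mm above the bench, under the wheel.
- bed: the press's sloping bed, a waxed steel plate falling 17 deg to its back stop and 13 deg to its side fence. Origin: on the surface, under the centre of a block that is home, 55 mm above the bench, below the screw. x: along the plate, downhill to the stop; y: along it, downhill to the fence; z: its normal. Fence face at y = 22 mm, stop face at x = 55 mm, both 16 mm high.
- bed_upper (a point): point on the bed's surface in the middle of its open upper part (x = -125, y = -45 mm in the bed's frame; 101 mm above the bench; same axes). A block let go with its centre here, length along the bed's x, is clear of the wheel above and slides into the corner within about 1 s, even if let down level with one edge on the bed. The plate ends at x = -190 and y = -120 mm.
- wheel_top (a point): centre of the steel handwheel's flat top, on the upright screw axis, 217 mm above the bench (it stays at that height). The wheel is 120 mm in diameter, 14 mm thick, solid, flat on top but for the hinge bracket of the crank handle.
- wheel (a joint): angle of the handwheel, rad, from its raised stop (0), growing clockwise seen from above; starts at 0 to 2.6, stops at 13.2. Clockwise lowers the foot 10 mm a turn: from 13 mm above a block that is home (at 0) it meets the block at about 8.2 rad; its spring is half pressed in at about 11.3 rad. Needs about 4 N at the crank; stays where it is left.
- crank_hinge (a point): fold hinge of the crank handle, 42 mm from the screw axis, 21 mm above the wheel's top (238 mm above the bench). Its axis (y of this frame) is level and tangential to the wheel; x points radially outward from the screw, z up. The bracket is 27 mm wide and reaches 25 mm above the wheel's top, from 9 mm inside of the hinge to 14 mm outside.
- crank (a joint): fold angle of the crank handle, rad: 0 folded flat, pointing from the hinge inward across the wheel's centre; 1.571 fully out, straight up from the hinge. An over-centre spring holds it at either stop: lifting takes up to 0.4 Nm (9 N at the middle of the grip), less as it rises; past half-way (about 0.85) it snaps out by itself and stays.
- grip_mid (a point): middle of the black round grip of the crank handle, on its axis, 47 mm from the hinge: 22 mm in diameter, 60 mm long; the handle ends 81 mm from the hinge. The grip revolves freely on its pin, so the hand need not turn as the wheel goes round. Folded, it lies level, 21 mm (axis) above the wheel's top. x of this frame points along the grip to the hinge.
- foot (a joint): how far the spring foot is pressed up into the ram, m: 0 free, 0.010 quite solid (5 N/mm). The foot is a 52 x 36 mm steel pad, parallel to the bed, below the ram in the middle of the press.
- stand: wooden knife stand with two notched uprights, 200 x 70 x 68 mm, origin under its centre; not to be disturbed
- abrasive: flat red abrasive wheel lying on the bench, 124 mm across, 26 mm high, origin under its centre; not to be disturbed
- tin: aluminium tin, 72 mm across, 95 mm high, origin under its centre; not to be disturbed
- brush: glue brush lying on the bench, about 200 mm long, handle to its -x; not to be disturbed
Mind the look-alikes: they are no part of the job. Of the things that look like the part that bears block_center, the middle-sized one is meant.

How it is judged:
By the outcome, as a careful person would: the job done as asked, in the order asked, and still so for the second after the job is handed in, with the robot touching nothing.
It also fails if it takes over 66 s, if anything falls off the work surface, if the arm or the gripper's body presses on something with over 40 N, if the wrist force passes 120 N, or if a joint passes its speed limit or range.

## Working session

There is one attempt and no reset: what is moved stays moved. The work goes in short steps, Python scripts to look and compute and a shell command to move; the robot and the scene stay as the last step left them, time stands still between calls to the robot, and variables do not carry over. Pictures are saved under pics/ and viewed, and the job is handed in when it is done.

```bash
ls; mkdir -p pics; python3 - <<'E'
from station import ctrl
import cv2,pickle
o=ctrl.get_obs()
print({k:o[k] for k in("t","tool_pos","tool_rot","opening","contact_force")})
for n in("scene","top"):
    d=ctrl.get_image(n); cv2.imwrite(f"pics/{n}0.png",d["img"][:,:,::-1]); pickle.dump(d,open(f"pics/{n}0.pkl","wb")); print(n,d["K"],d["rvec"],d["tvec"])
E
```

```text
pics
{'t': 0.0, 'tool_pos': array([ 0.14411903, -0.60754217,  0.24107401]), 'tool_rot': array([-3.11829665e+00, -3.64642630e-01,  7.82468166e-06]), 'opening': 0.08545806391666774, 'contact_force': array([-1.16374404,  0.5913514 ,  0.43150394])}
scene [[387.36236761   0.         319.98635872]
 [  0.         387.36236761 193.9113389 ]
 [  0.           0.           1.        ]] [ 1.99135263  1.77867902 -0.53013812] [ 0.01330148 -0.32218374  1.55219925]
top [[435.01287072   0.         326.92886427]
 [  0.         435.01287072 195.69556537]
 [  0.           0.           1.        ]] [ 2.13209733 -2.16767652  0.1388469 ] [-0.0388932   0.51550756  1.59702159]
```

View pics/scene0.png

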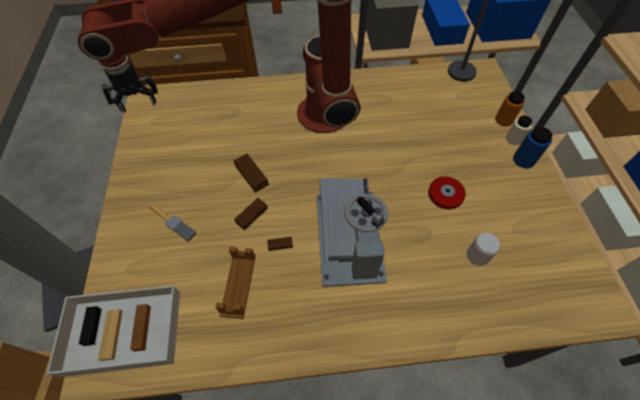

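View pics/top0.png

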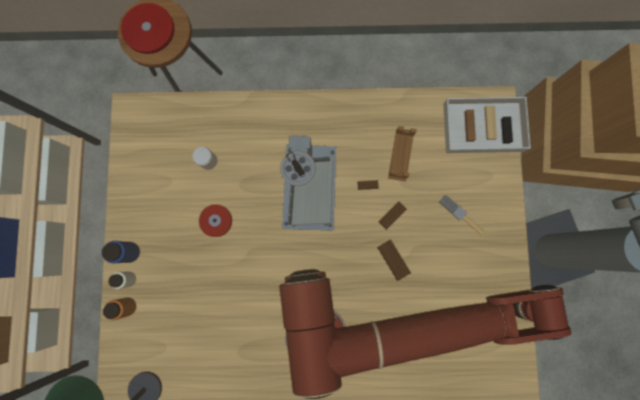

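The overview shows three dark blocks, at about (394,260), (392,215) and (368,185) in the top view. The middle-sized one is at (392,215). The press is at about (310,185). I'll enlarge both areas next.

```bash
cat > h.py <<'E'
import numpy as np,cv2,pickle
def load(n): return pickle.load(open(f"pics/{n}.pkl","rb"))
def snap(n,tag):
    from station import ctrl
    d=ctrl.get_image(n); pickle.dump(d,open(f"pics/{n}{tag}.pkl","wb")); return d
def crop(d,u0,v0,u1,v1,s,name):
    im=d["img"][v0:v1,u0:u1,::-1]; im=cv2.resize(im,None,fx=s,fy=s,interpolation=cv2.INTER_CUBIC)
    cv2.imwrite(f"pics/{name}.png",im)
def ray(d,uv):
    R,_=cv2.Rodrigues(d["rvec"]); p=np.linalg.inv(d["K"])@np.array([uv[0],uv[1],1.])
    return -R.T@d["tvec"], R.T@p
def onz(d,uv,z):
    c,r=ray(d,uv); return c+r*(z-c[2])/r[2]
def proj(d,P):
    return cv2.projectPoints(np.atleast_2d(np.array(P,float)),d["rvec"],d["tvec"],d["K"],None)[0][:,0]
def tri(d1,a,d2,b):
    c1,r1=ray(d1,a);c2,r2=ray(d2,b)
    A=np.stack([r1,-r2],1);s=np.linalg.lstsq(A,c2-c1,rcond=None)[0]
    p=c1+r1*s[0];q=c2+r2*s[1];return (p+q)/2,np.linalg.norm(p-q)
E
python3 - <<'E'
from h import *
t=load("top0");s=load("scene0")
crop(t,265,120,425,240,5,"topc");crop(s,220,160,400,295,4.4,"scenec")
for n,d,R in(("top",t,(340,165,425,290)),("scene",s,(225,145,300,255))):
    im=d["img"].astype(int);m=((im.sum(2)<200)&(im[:,:,0]>im[:,:,2]+8)).astype(np.uint8)
    mm=np.zeros_like(m);mm[R[1]:R[3],R[0]:R[2]]=m[R[1]:R[3],R[0]:R[2]]
    for c in cv2.findContours(mm,cv2.RETR_EXTERNAL,cv2.CHAIN_APPROX_NONE)[0]:
        if cv2.contourArea(c)>40:
            r=cv2.minAreaRect(c); print(n,cv2.contourArea(c),r)
            if n=="top":
                b=cv2.boxPoints(r);P=np.array([onz(d,p,.028) for p in b]);print(P.round(3).tolist(),P.mean(0).round(4),np.linalg.norm(P[1]-P[0]),np.linalg.norm(P[2]-P[1]))
E
```

```text
top 489.0 ((393.441162109375, 259.73529052734375), (37.72969055175781, 14.405879974365234), 59.036251068115234)
[[0.32, -0.232, 0.028], [0.346, -0.278, 0.028], [0.227, -0.345, 0.028], [0.201, -0.299, 0.028]] [ 0.2735 -0.2887  0.028 ] 0.05370383686751252 0.1369725771754265
top 227.0 ((392.0, 214.99996948242188), (8.485282897949219, 26.87006378173828), 45.0)
[[0.415, -0.242, 0.028], [0.485, -0.316, 0.028], [0.462, -0.337, 0.028], [0.392, -0.264, 0.028]] [ 0.4388 -0.2896  0.028 ] 0.10166823748210584 0.03154693076139584
top 96.5 ((367.48638916015625, 184.7821044921875), (6.612098693847656, 17.341163635253906), 86.42366790771484)
[[0.566, -0.168, 0.028], [0.569, -0.234, 0.028], [0.544, -0.234, 0.028], [0.541, -0.169, 0.028]] [ 0.5546 -0.2012  0.028 ] 0.06555931938655628 0.025260757728420943
scene 92.0 ((241.5, 251.0), (6.0, 25.0), 90.0)
scene 234.0 ((279.489990234375, 243.42999267578125), (10.889445304870605, 24.324474334716797), 81.8698959350586)
scene 469.5 ((250.80047607421875, 213.28623962402344), (15.059738159179688, 34.89570617675781), 46.97493362426758)
scene 626.0 ((250.6800079345703, 172.239990234375), (39.999996185302734, 17.599998474121094), 53.13010025024414)
```

View pics/topc.png

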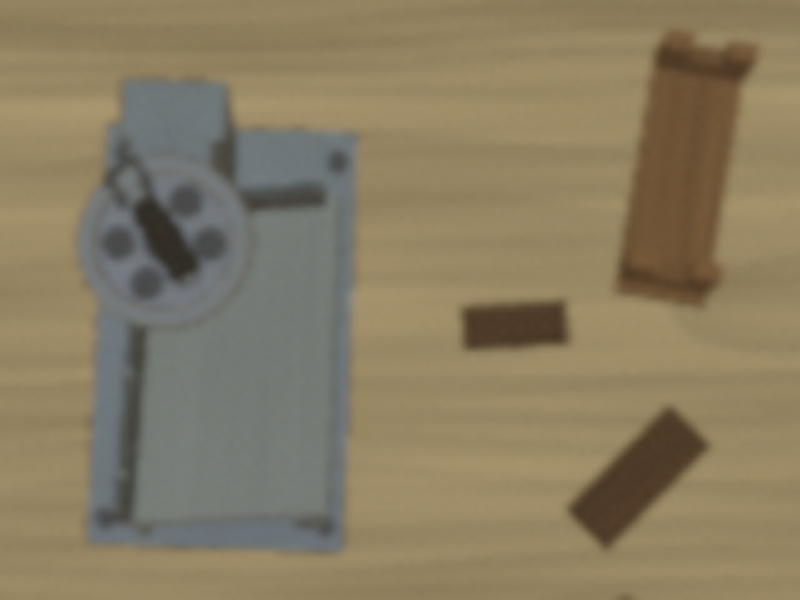

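View pics/scenec.png

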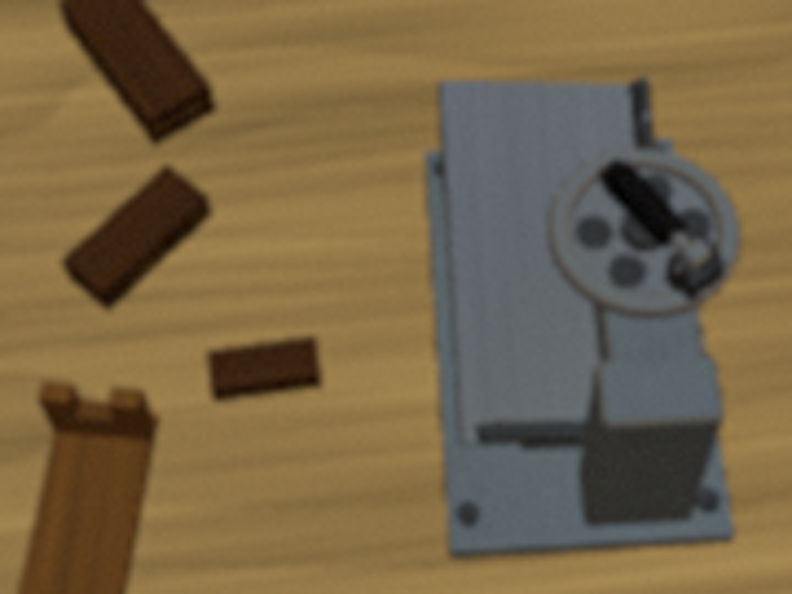

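The crops show the target block at about (392,215) full-frame. The press column points away from the robot (+x) and the fence is on its left. The handle is folded, with its hinge at crop (128,180), i.e. far-left of the wheel. Next I compute the poses.

```bash
python3 - <<'E'
from h import *
t=load("top0");s=load("scene0")
T=lambda x,y:(265+(x+.5)/5-.5,120+(y+.5)/5-.5)
S=lambda x,y:(220+(x+.5)/4.4-.5,160+(y+.5)/4.4-.5)
b=[onz(t,T(*p),.028) for p in((670,406),(708,446),(607,548),(570,508))]
P=np.array(b);print("block",P.round(4).tolist(),P.mean(0),[np.linalg.norm(P[i]-P[i-1]).round(4) for i in range(4)])
l=P[0]-P[3]+P[1]-P[2];print("yaw long",np.degrees(np.arctan2(l[1],l[0])))
# scene block top: corners
Q=np.array([onz(s,S(*p),.028) for p in((168,166),(212,205),(108,290),(65,263))]);print("block scene",Q.round(4).tolist(),Q.mean(0))
B=np.array([onz(t,T(*p),.015) for p in((355,133),(343,550),(88,543),(108,125))]);print("base",B.round(4).tolist(),B.mean(0),[np.linalg.norm(B[i]-B[i-1]).round(4) for i in range(4)])
for a,c in((0,1),(3,2)):
    v=B[a]-B[c];print("yaw",np.degrees(np.arctan2(v[1],v[0])))
v=B[3]-B[0];print("yaw-y",np.degrees(np.arctan2(-v[0],v[1])))
v=B[2]-B[1];print("yaw-y",np.degrees(np.arctan2(-v[0],v[1])))
print("wheel top view",onz(t,T(165,240),.217),"scene",onz(s,S(645,230),.210))
print("hinge t",onz(t,T(128,178),.238),"end",onz(t,T(188,275),.238))
print("hinge s",onz(s,S(703,258),.238),"end",onz(s,S(615,170),.238))
E
```

```text
block [[0.4918, -0.3162, 0.028], [0.4611, -0.3435, 0.028], [0.3861, -0.2653, 0.028], [0.4163, -0.2387, 0.028]] [ 0.43881241 -0.2909276   0.028     ] [np.float64(0.1081), np.float64(0.041), np.float64(0.1084), np.float64(0.0403)]
yaw long -45.98355973998677
block scene [[0.3869, -0.2672, 0.028], [0.4256, -0.235, 0.028], [0.4896, -0.3135, 0.028], [0.4633, -0.345, 0.028]] [ 0.44135385 -0.29014298  0.028     ]
base [[0.7093, -0.0839, 0.015], [0.3885, -0.0688, 0.015], [0.397, 0.1228, 0.015], [0.719, 0.1066, 0.015]] [0.55343602 0.01916821 0.015     ] [np.float64(0.1907), np.float64(0.3211), np.float64(0.1918), np.float64(0.3224)]
yaw -2.686340431239057
yaw -2.885054523225091
yaw-y -2.9115719765327936
yaw-y -2.5148023558841035
wheel top view [0.58704662 0.04882089 0.217     ] scene [0.58668186 0.05025973 0.21      ]
hinge t [0.62514862 0.07160802 0.238     ] end [0.55902154 0.0323056  0.238     ]
hinge s [0.62544607 0.07586643 0.238     ] end [0.55804397 0.03389219 0.238     ]
```

```bash
cat >> h.py <<'E'
from scipy.spatial.transform import Rotation as Ro
def st(pr=True):
    from station import ctrl
    o=ctrl.get_obs();R=Ro.from_rotvec(o["tool_rot"]).as_matrix()
    if pr: print("t",round(o["t"],3),"p",o["tool_pos"].round(4),"tooly yaw",np.degrees(np.arctan2(R[1,1],R[0,1])).round(2),"z",R[:,2].round(3),"F",o["contact_force"].round(1),"op",o["opening"].round(4),"q",o["q"].round(2))
    return o,R
def go(target,yawdeg=None):
    """units needed along tool axes (fraction of full scale) and roll units so tool y gets yaw (mod 180)"""
    o,R=st();d=R.T@(np.array(target)-o["tool_pos"])/.06
    print("shift units xyz",d.round(3))
    if yawdeg is not None:
        cur=np.degrees(np.arctan2(R[1,1],R[0,1]));e=(yawdeg-cur+90)%180-90
        # roll about tool z (down) is opposite sense seen from above
        s=np.sign(R[2,2]);print("roll deg",round(s*e,2),"units",round(np.radians(s*e)/.12,3))
E
python3 -c "
from h import *
go([.439,-.2905,.15],44.0)"
```

```text
Traceback (most recent call last):
  File "h.py", line 28, in go
    o,R=st();d=R.T@(np.array(target)-o["tool_pos"])/.06
        ~~^^
  File "h.py", line 24, in st
    if pr: print("t",round(o["t"],3),"p",o["tool_pos"].round(4),"tooly yaw",np.degrees(np.arctan2(R[1,1],R[0,1])).round(2),"z",R[:,2].round(3),"F",o["contact_force"].round(1),"op",o["opening"].round(4),"q",o["q"].round(2))
                                                                                                                                                                                    ^^^^^^^^^^^^^^^^^^
AttributeError: 'float' object has no attribute 'round'
```

```bash
sed -i 's/o\["opening"\].round(4)/round(o["opening"],4)/' h.py
python3 -c "
from h import *
go([.4395,-.2905,.15],44.0)"
```

```text
t 0.1 p [ 0.1441 -0.6076  0.2412] tooly yaw -76.66 z [-0.     0.002 -1.   ] F [-0.   0.8  0.1] op 0.0851 q [-1.46  0.05  1.61 -0.    1.48 -0.12]
shift units xyz [ 6.009 -4.004  1.528]
roll deg 59.34 units 8.631
```

```bash
python3 -m crank '[{"x":0.4,"y":-0.3,"z":0.1},{"x":0.7,"y":-0.5,"z":0.2},{"x":0.75,"y":-0.5,"z":0.2},{"x":0.75,"y":-0.5,"z":0.2},{"x":0.75,"y":-0.5,"z":0.2},{"x":0.75,"y":-0.5,"z":0.2},{"x":0.75,"y":-0.5,"z":0.2},{"x":0.7,"y":-0.4,"z":0.2},{"x":0.46,"y":-0.3,"z":0.03}]'
python3 -m crank '[{"roll":0.96},{"roll":0.96},{"roll":0.96},{"roll":0.96},{"roll":0.96},{"roll":0.96},{"roll":0.96},{"roll":0.96},{"roll":0.95},{}]'
python3 - <<'E'
from h import *
go([.4395,-.2905,.017],44.0)
d=snap("top","1");crop(d,265,120,425,240,5,"topc1");d=snap("scene","1");crop(d,180,80,340,200,5,"scenec1")
E
```

```text
t 0.1 p [ 0.1441 -0.6076  0.2412] tooly yaw -76.66 z [-0.     0.002 -1.   ] F [-0.   0.8  0.1] op 0.0851 q [-1.46  0.05  1.61 -0.    1.48 -0.12]
shift units xyz [ 6.009 -4.     3.745]
roll deg 59.34 units 8.631validation failed for argument at $[0]...
validation failed for argument at $[0]...
```

View pics/scenec1.png

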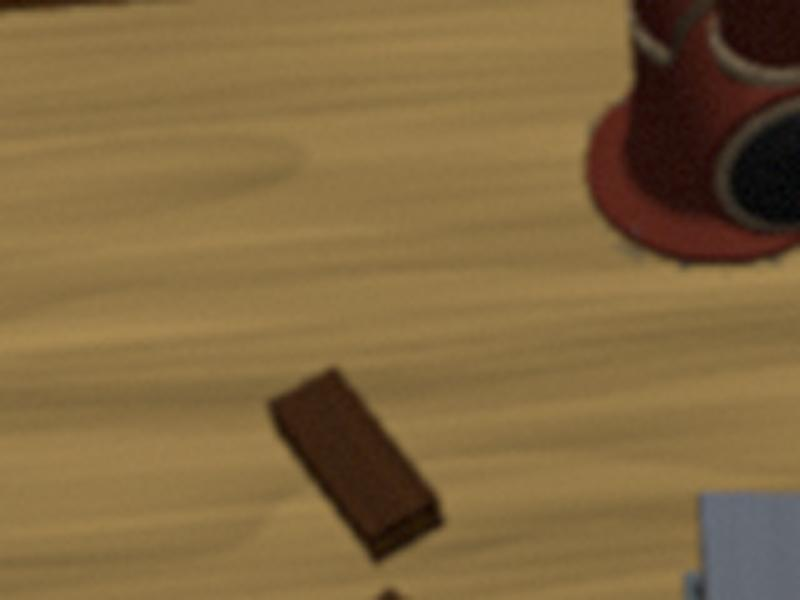

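The picture shows only the untouched large block. Both calls were refused and nothing moved, probably because each row needs all four keys.

```bash
python3 -m crank '[{"x":0.4,"y":-0.3,"z":0.1,"roll":0},{"x":0.7,"y":-0.5,"z":0.2,"roll":0},{"x":0.75,"y":-0.5,"z":0.2,"roll":0},{"x":0.75,"y":-0.5,"z":0.2,"roll":0},{"x":0.75,"y":-0.5,"z":0.2,"roll":0},{"x":0.75,"y":-0.5,"z":0.2,"roll":0},{"x":0.75,"y":-0.5,"z":0.2,"roll":0},{"x":0.7,"y":-0.4,"z":0.2,"roll":0},{"x":0.46,"y":-0.3,"z":0.03,"roll":0}]'
python3 -c "
from h import *
go([.4395,-.2905,.15],44.0)"
```

```text
t: 1.32
tool_pos: [0.4403, -0.2892, 0.1491]
tool_rot: [-3.118, -0.367, 0.002]
contact_force: [-0.6, -1.5, 0.4]
opening: 0.0853
t 1.325 p [ 0.4403 -0.2892  0.1491] tooly yaw -76.57 z [-0.002  0.002 -1.   ] F [-0.6 -1.5  0.4] op 0.0853 q [-0.72 -0.11  1.93  0.    1.32  0.61]
shift units xyz [-0.018  0.018 -0.014]
roll deg 59.43 units 8.643
```

```bash
python3 -m crank '[{"x":0,"y":0,"z":0,"roll":0.96},{"x":0,"y":0,"z":0,"roll":0.96},{"x":0,"y":0,"z":0,"roll":0.96},{"x":0,"y":0,"z":0,"roll":0.96},{"x":0,"y":0,"z":0,"roll":0.96},{"x":0,"y":0,"z":0,"roll":0.96},{"x":0,"y":0,"z":0,"roll":0.96},{"x":0,"y":0,"z":0,"roll":0.96},{"x":0,"y":0,"z":0,"roll":0.96},{"x":0,"y":0,"z":0,"roll":0}]'
python3 - <<'E'
from h import *
go([.4395,-.2905,.017],44.0)
d=snap("top","1");crop(d,315,155,475,275,5,"topc1");d=snap("scene","1");crop(d,180,130,340,250,5,"scenec1")
E
```

```text
t: 2.58
tool_pos: [0.4396, -0.2913, 0.1503]
tool_rot: [-2.892, 1.227, 0.001]
contact_force: [0.2, -0.1, 0.5]
opening: 0.0855
t 2.575 p [ 0.4396 -0.2913  0.1503] tooly yaw -135.99 z [-0.  0. -1.] F [ 0.2 -0.1  0.5] op 0.0855 q [-0.73 -0.11  1.93 -0.    1.32  1.65]
shift units xyz [-0.009 -0.009  2.222]
roll deg 0.01 units 0.002
```

View pics/scenec1.png

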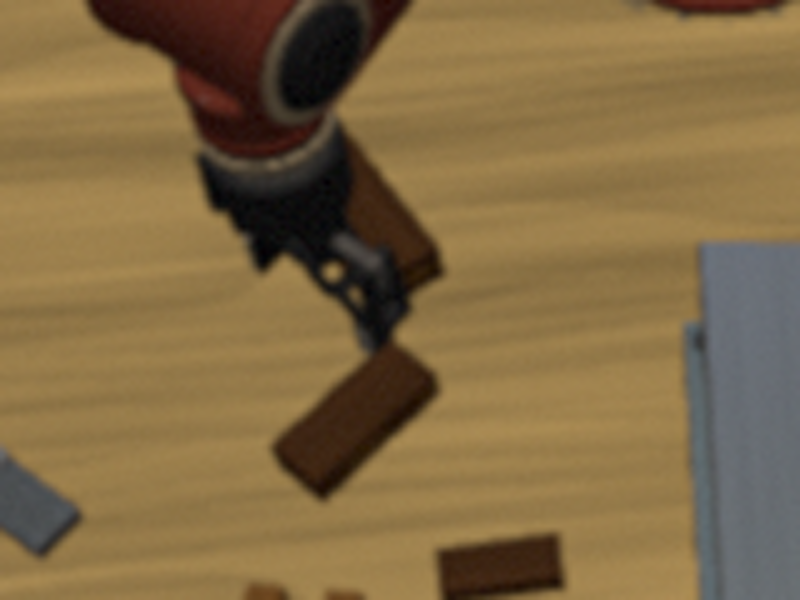

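View pics/topc1.png

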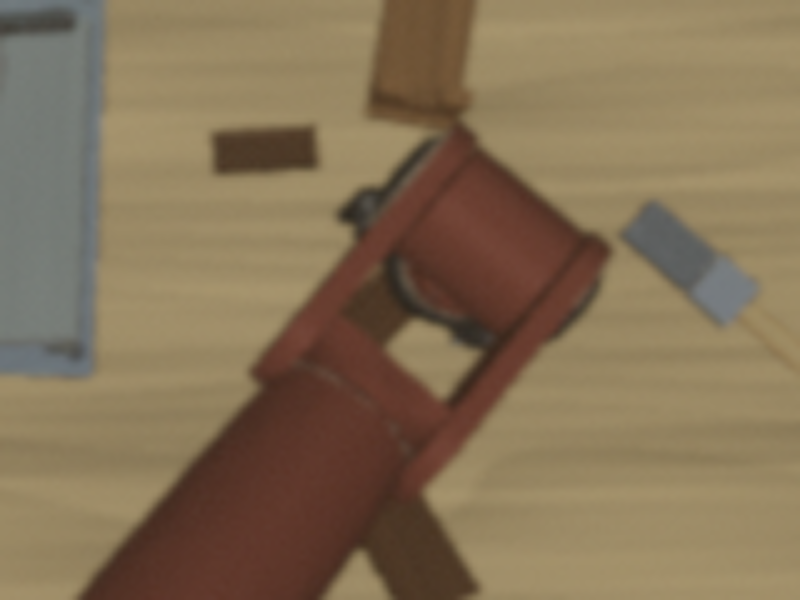

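The gripper is over the middle block, with the jaws straddling its width and nothing close to them. I'll descend.

```bash
python3 -m crank '[{"x":0,"y":0,"z":0.5,"roll":0},{"x":0,"y":0,"z":0.6,"roll":0},{"x":0,"y":0,"z":0.5,"roll":0},{"x":0,"y":0,"z":0.3,"roll":0},{"x":0,"y":0,"z":0.2,"roll":0},{"x":0,"y":0,"z":0.1,"roll":0},{"x":0,"y":0,"z":0,"roll":0}]'
python3 -c "
from h import *
st()"
python3 -m crank '[{"x":0,"y":0,"z":0,"roll":0},{"x":0,"y":0,"z":0,"roll":0},{"x":0,"y":0,"z":0,"roll":0}]' 0.4 40
python3 -m crank '[{"x":0,"y":0,"z":0,"roll":0},{"x":0,"y":0,"z":0,"roll":0},{"x":0,"y":0,"z":0,"roll":0},{"x":0,"y":0,"z":0,"roll":0}]' 0.8 40
python3 -c "
from h import *
st()"
```

```text
t: 3.55
tool_pos: [0.44, -0.2916, 0.0188]
tool_rot: [2.891, -1.229, 0.001]
contact_force: [1.2, 0.7, 0.4]
opening: 0.0856
t 3.55 p [ 0.44   -0.2916  0.0188] tooly yaw -136.06 z [ 0. -0. -1.] F [1.2 0.7 0.4] op 0.0856 q [-0.73  0.08  1.99 -0.    1.07  1.65]
t: 3.92
tool_pos: [0.4399, -0.2916, 0.019]
tool_rot: [2.891, -1.229, 0.001]
contact_force: [-0.0, -0.2, 0.0]
opening: 0.051
t: 4.42
tool_pos: [0.4399, -0.2916, 0.0188]
tool_rot: [2.891, -1.229, 0.001]
contact_force: [-1.0, -0.2, 4.0]
opening: 0.043
t 4.425 p [ 0.4399 -0.2916  0.0188] tooly yaw -136.07 z [ 0. -0. -1.] F [-1.  -0.2  4. ] op 0.043 q [-0.73  0.08  1.99  0.    1.07  1.65]
```

```bash
python3 -m crank '[{"x":0,"y":0,"z":-0.2,"roll":0},{"x":0,"y":0,"z":-0.5,"roll":0},{"x":0,"y":0,"z":-0.7,"roll":0},{"x":0,"y":0,"z":-0.7,"roll":0},{"x":0,"y":0,"z":-0.7,"roll":0},{"x":0,"y":0,"z":-0.5,"roll":0},{"x":0,"y":0,"z":-0.3,"roll":0},{"x":0,"y":0,"z":0,"roll":0}]'
cat >> h.py <<'E'
YAW=-2.75;SCR=np.array([.587,.0495,0])
Rb=Ro.from_euler("ZYX",[YAW,17,-13],degrees=True).as_matrix()
def bed(x,y,z=0): return SCR+[0,0,.055]+Rb@np.array([x,y,z])
E
python3 - <<'E'
from h import *
p=bed(-.127,-.045);print("bed pt",p, "corner",bed(-.125,-.045))
go([p[0],p[1],.22],90+YAW)
d=snap("scene","2");crop(d,180,130,340,250,5,"scenec2")
E
```

```text
t: 5.42
tool_pos: [0.44, -0.2917, 0.2356]
tool_rot: [2.891, -1.229, 0.003]
contact_force: [-0.2, 0.5, -1.9]
opening: 0.0431
bed pt [0.46654169 0.01138882 0.10181169] corner [0.4684521  0.01129706 0.10122694]
t 5.425 p [ 0.44   -0.2917  0.2356] tooly yaw -136.07 z [ 0.002 -0.001 -1.   ] F [-0.2  0.5 -1.9] op 0.0431 q [-0.73 -0.18  1.85 -0.    1.47  1.65]
shift units xyz [-3.332 -3.823  0.253]
roll deg -43.32 units -6.3
```

View pics/scenec2.png

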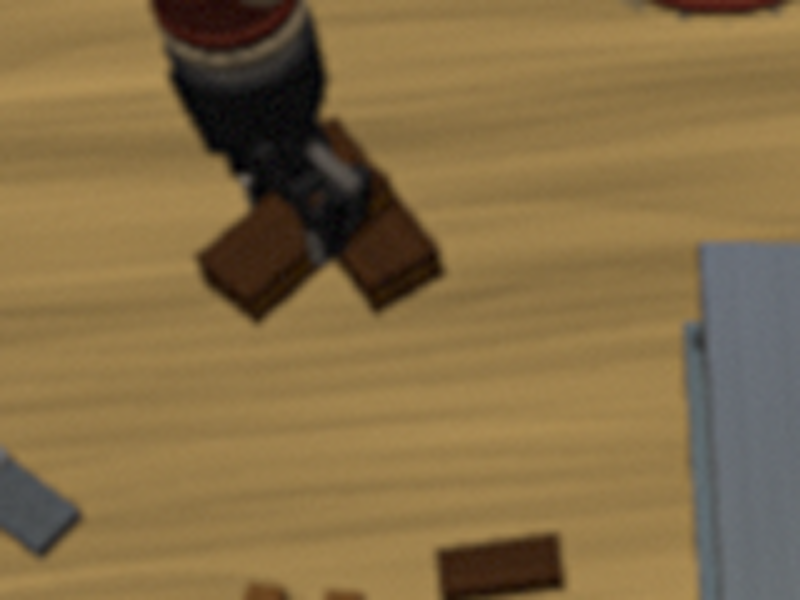

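The block is held level between the jaws near its middle. Now to a point above the upper bed.

```bash
python3 -m crank '[{"x":-0.25,"y":-0.3,"z":0,"roll":0},{"x":-0.45,"y":-0.5,"z":0,"roll":0},{"x":-0.45,"y":-0.5,"z":0,"roll":0},{"x":-0.45,"y":-0.55,"z":0,"roll":0},{"x":-0.45,"y":-0.55,"z":0,"roll":0},{"x":-0.45,"y":-0.5,"z":0,"roll":0},{"x":-0.45,"y":-0.5,"z":0,"roll":0},{"x":-0.38,"y":-0.42,"z":0.1,"roll":0},{"x":0,"y":0,"z":0.15,"roll":0}]'
python3 -m crank '[{"x":0,"y":0,"z":0,"roll":-0.9},{"x":0,"y":0,"z":0,"roll":-0.9},{"x":0,"y":0,"z":0,"roll":-0.9},{"x":0,"y":0,"z":0,"roll":-0.9},{"x":0,"y":0,"z":0,"roll":-0.9},{"x":0,"y":0,"z":0,"roll":-0.9},{"x":0,"y":0,"z":0,"roll":-0.9},{"x":0,"y":0,"z":0,"roll":0}]'
python3 - <<'E'
from h import *
p=bed(-.127,-.045)
go([p[0],p[1],.150],90+YAW)
d=snap("scene","3");crop(d,290,120,450,240,5,"scenec3");d=snap("top","3");crop(d,250,120,410,240,5,"topc3")
E
```

```text
t: 6.6
tool_pos: [0.465, 0.0142, 0.2178]
tool_rot: [2.894, -1.223, -0.004]
contact_force: [0.8, -0.5, -1.7]
opening: 0.0435
t: 7.6
tool_pos: [0.4652, 0.0114, 0.218]
tool_rot: [-3.141, 0.078, 0.004]
contact_force: [0.0, 0.4, -1.3]
opening: 0.0432
t 7.6 p [0.4652 0.0114 0.218 ] tooly yaw -92.85 z [-0.002  0.    -1.   ] F [ 0.   0.4 -1.3] op 0.0432 q [-0.14 -0.33  2.   -0.    1.47  1.48]
shift units xyz [ 0.025 -0.002  1.134]
roll deg -0.1 units -0.015
```

View pics/scenec3.png

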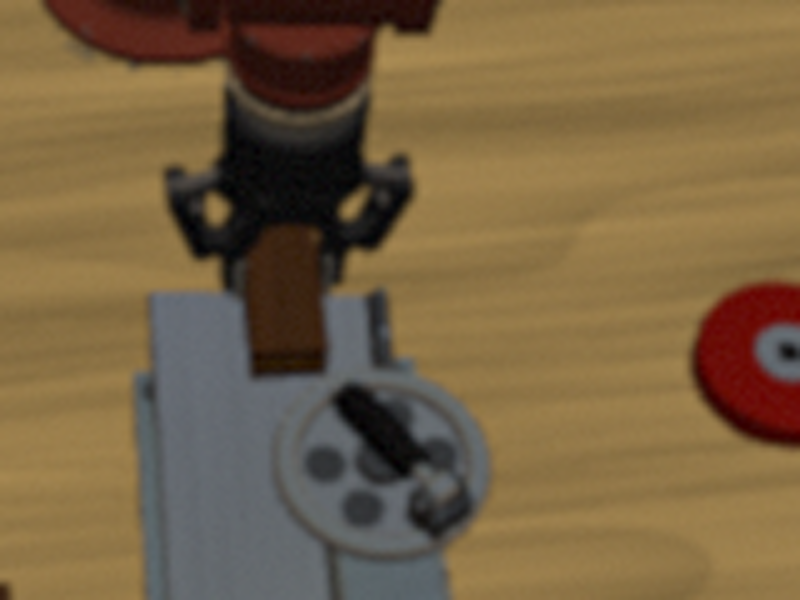

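View pics/topc3.png

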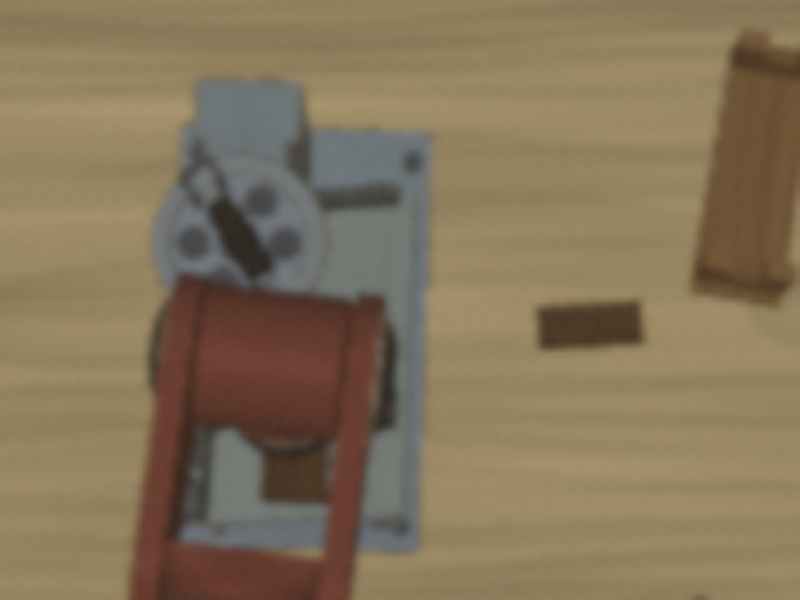

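Block is above the upper bed, parallel to the fence and clear of the wheel. I'll lower it, then feel for contact with a lighter grip.

```bash
python3 -m crank '[{"x":0.02,"y":0,"z":0.2,"roll":0},{"x":0,"y":0,"z":0.3,"roll":0},{"x":0,"y":0,"z":0.3,"roll":0},{"x":0,"y":0,"z":0.2,"roll":0},{"x":0,"y":0,"z":0.1,"roll":0},{"x":0,"y":0,"z":0,"roll":0}]' - 22
python3 -m crank '[{"x":0,"y":0,"z":0.05,"roll":0},{"x":0,"y":0,"z":0.05,"roll":0},{"x":0,"y":0,"z":0,"roll":0}]'
python3 -m crank '[{"x":0,"y":0,"z":0.05,"roll":0},{"x":0,"y":0,"z":0,"roll":0}]'
```

```text
t: 8.45
tool_pos: [0.4671, 0.0115, 0.1531]
tool_rot: [-3.141, 0.075, 0.001]
contact_force: [-0.4, -0.5, -1.5]
opening: 0.0435
t: 8.82
tool_pos: [0.4673, 0.0115, 0.1474]
tool_rot: [-3.141, 0.075, 0.0]
contact_force: [-0.3, 0.0, -1.4]
opening: 0.0433
t: 9.07
tool_pos: [0.4671, 0.0115, 0.1442]
tool_rot: [-3.141, 0.075, 0.001]
contact_force: [0.9, -1.1, -2.3]
opening: 0.0427
```

```bash
python3 -m crank '[{"x":0,"y":0,"z":0.04,"roll":0},{"x":0,"y":0,"z":0,"roll":0}]'
python3 -m crank '[{"x":0,"y":0,"z":0.04,"roll":0},{"x":0,"y":0,"z":0,"roll":0}]'
```

```text
t: 9.32
tool_pos: [0.4674, 0.0115, 0.1422]
tool_rot: [-3.141, 0.075, -0.0]
contact_force: [0.4, 0.4, -1.1]
opening: 0.0428
t: 9.57
tool_pos: [0.4679, 0.0115, 0.1403]
tool_rot: [-3.141, 0.075, -0.002]
contact_force: [1.3, -0.2, 1.1]
opening: 0.0432
```

```bash
python3 -m crank '[{"x":0,"y":0,"z":0.04,"roll":0},{"x":0,"y":0,"z":0,"roll":0}]'
python3 -m crank '[{"x":0,"y":0,"z":0.04,"roll":0},{"x":0,"y":0,"z":0,"roll":0}]'
python3 -m crank '[{"x":0,"y":0,"z":0.04,"roll":0},{"x":0,"y":0,"z":0,"roll":0}]'
python3 -c "
from h import *
st()
d=snap('scene','4');crop(d,290,120,450,240,5,'scenec4')"
```

```text
t: 9.82
tool_pos: [0.4674, 0.0115, 0.1374]
tool_rot: [-3.141, 0.075, -0.0]
contact_force: [1.4, 1.2, 2.1]
opening: 0.043
t: 10.07
tool_pos: [0.4671, 0.0115, 0.1346]
tool_rot: [-3.141, 0.075, 0.001]
contact_force: [0.9, 0.9, 1.2]
opening: 0.0433
t: 10.32
tool_pos: [0.467, 0.0115, 0.1321]
tool_rot: [-3.141, 0.075, 0.001]
contact_force: [1.7, 0.8, 1.9]
opening: 0.0433
t 10.325 p [0.467  0.0115 0.1321] tooly yaw -92.75 z [-0.001  0.    -1.   ] F [1.7 0.8 1.9] op 0.0433 q [-0.13 -0.24  2.08  0.    1.31  1.48]
```

View pics/scenec4.png

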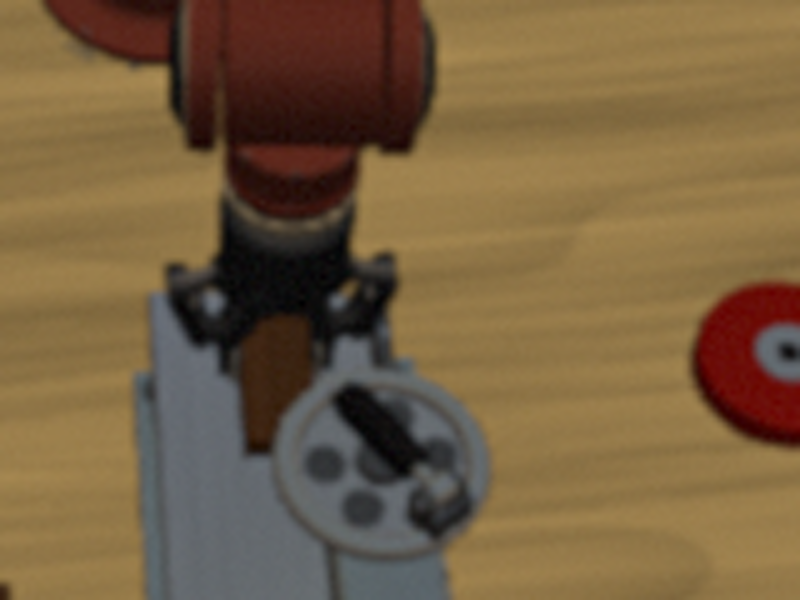

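The block is pivoting in the pads as its upper edge rests on the bed, with only about 3 N. A little more, and then release.

```bash
python3 -m crank '[{"x":0,"y":0,"z":0.03,"roll":0},{"x":0,"y":0,"z":0.03,"roll":0},{"x":0,"y":0,"z":0,"roll":0}]'
python3 -c "
from h import *
st()
d=snap('scene','5');crop(d,290,120,450,240,5,'scenec5')"
```

```text
t: 10.75
tool_pos: [0.4671, 0.0115, 0.1286]
tool_rot: [-3.141, 0.075, 0.001]
contact_force: [1.0, 1.0, 1.3]
opening: 0.0433
t 10.75 p [0.4671 0.0115 0.1286] tooly yaw -92.75 z [-0.001  0.    -1.   ] F [1.  1.  1.3] op 0.0433 q [-0.13 -0.24  2.08 -0.    1.3   1.48]
```

View pics/scenec5.png

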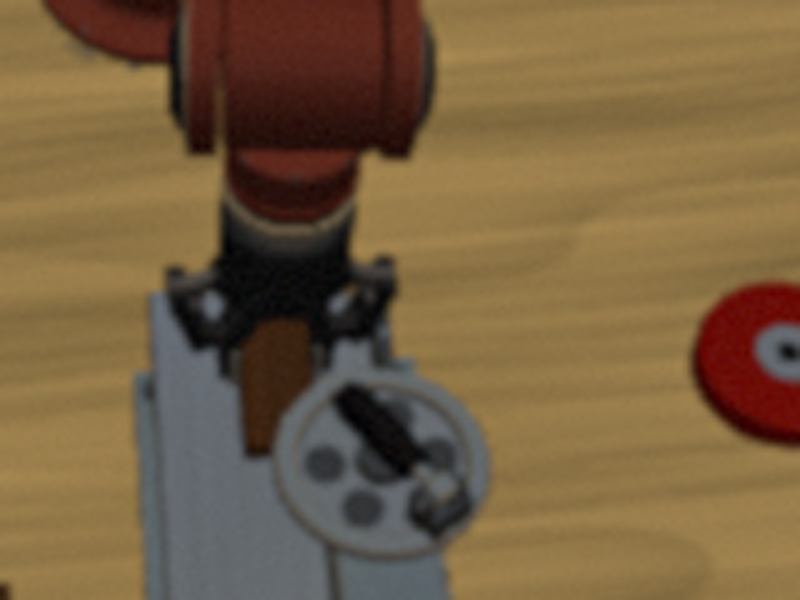

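```bash
python3 -m crank '[{"x":0,"y":0,"z":0,"roll":0},{"x":0,"y":0,"z":-0.05,"roll":0},{"x":0,"y":0,"z":-0.4,"roll":0},{"x":0,"y":0,"z":-0.6,"roll":0},{"x":0,"y":0,"z":-0.6,"roll":0},{"x":0,"y":0,"z":-0.5,"roll":0},{"x":0,"y":0,"z":-0.3,"roll":0},{"x":0,"y":0,"z":0,"roll":0}]' 0
python3 -m crank '[{"x":-0.5,"y":0.3,"z":-0.1,"roll":0},{"x":-0.8,"y":0.6,"z":0,"roll":0},{"x":-0.5,"y":0.9,"z":0,"roll":0},{"x":0,"y":0.7,"z":0,"roll":0},{"x":0,"y":0,"z":0,"roll":0}]'
python3 -c "
from h import *
st()
d=snap('scene','6');crop(d,290,140,450,260,5,'scenec6');d=snap('top','6');crop(d,250,120,410,240,5,'topc6')"
```

```text
t: 11.8
tool_pos: [0.4679, 0.0113, 0.2771]
tool_rot: [3.14, -0.075, 0.004]
contact_force: [0.2, -0.1, 0.6]
opening: 0.0854
t: 12.42
tool_pos: [0.3511, -0.1347, 0.2799]
tool_rot: [-3.139, 0.084, 0.004]
contact_force: [0.0, 1.0, -0.3]
opening: 0.0856
t 12.425 p [ 0.3511 -0.1347  0.2799] tooly yaw -93.05 z [-0.003  0.001 -1.   ] F [ 0.   1.  -0.3] op 0.0856 q [-0.56 -0.62  2.09 -0.    1.67  1.06]
```

View pics/scenec6.png

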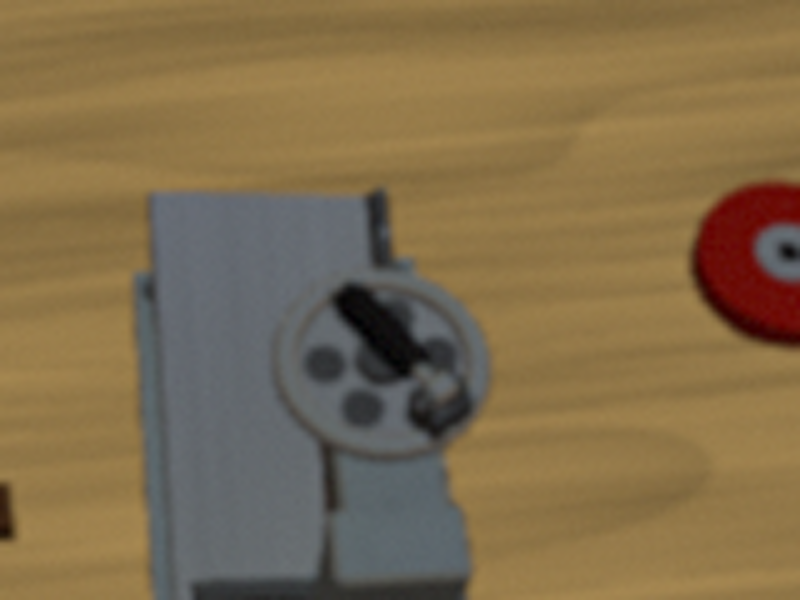

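View pics/topc6.png

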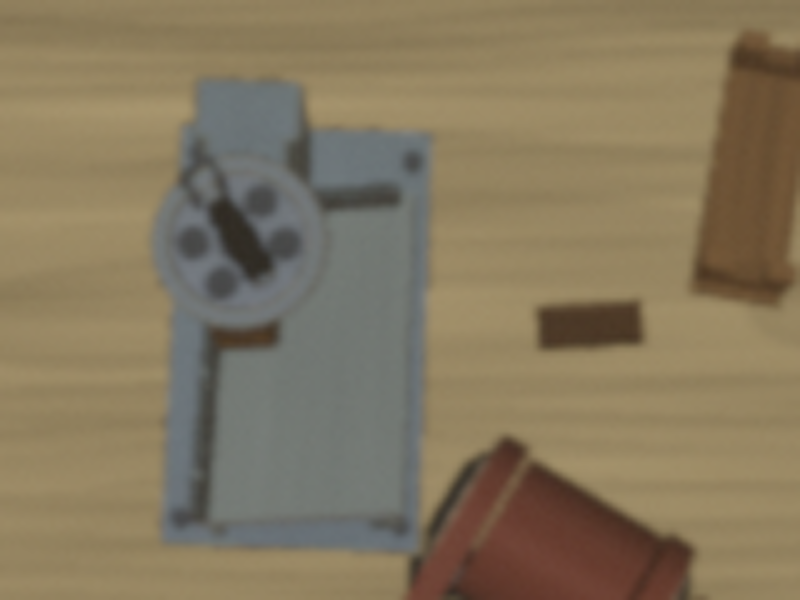

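The top view shows the block's uphill end below the wheel, at crop (212–278, 347) and against the fence. I'll compare that with where a block that is home should appear, and refine the wheel and handle geometry.

```bash
python3 - <<'E'
from h import *
t=load("top6");s=load("scene6")
C=lambda uv,u0,v0:((uv-[u0,v0]+.5)*5-.5).round(1).tolist()
print("home end pred (top crop)",C(proj(t,[bed(-.055,-.022,.028),bed(-.055,.022,.028),bed(-.055,-.022,0),bed(-.055,.022,0)]),250,120))
# ring of wheel top predicted
import math
print("wheel L,R,up,down pred",C(proj(t,[SCR+[0,.06,.217],SCR+[0,-.06,.217],SCR+[.06,0,.217],SCR+[-.06,0,.217]]),250,120))
print("scene wheel",C(proj(s,[SCR+[0,.06,.217],SCR+[0,-.06,.217],SCR+[.06,0,.203],SCR+[-.06,0,.217]]),290,140))
# black grip blob
for d,name,(u0,v0,u1,v1) in((t,"top",(285,150,312,180)),(s,"scene",(350,192,390,230))):
    im=d["img"].astype(int)[v0:v1,u0:u1];m=(im.sum(2)<(170 if name=="top" else 110)).astype(np.uint8)
    cs=cv2.findContours(m,cv2.RETR_EXTERNAL,cv2.CHAIN_APPROX_NONE)[0];c=max(cs,key=cv2.contourArea)
    r=cv2.minAreaRect(c);ce=np.array(r[0])+[u0,v0];bx=cv2.boxPoints(r)+[u0,v0];print(name,ce,r[1:],cv2.contourArea(c),onz(d,ce,.238))
    bx=[onz(d,p,.238)[:2].round(4).tolist() for p in bx];print(bx)
    if name=="top":tc=ce
    else: sc=ce
print(tri(t,tc,s,sc))
E
```

```text
home end pred (top crop) [[269.2, 331.0], [210.8, 335.2], [279.5, 347.6], [221.9, 351.6]]
wheel L,R,up,down pred [[149.7, 241.6], [328.3, 238.6], [238.4, 152.8], [239.6, 328.3]]
scene wheel [[491.2, 344.8], [274.0, 366.5], [400.1, 465.2], [364.3, 264.0]]
top [297.2307682  167.34615326] ((15.808955192565918, 5.547001838684082), 56.30992889404297) 65.0 [0.5836785  0.04854004 0.238     ]
[[0.6011, 0.0706], [0.6112, 0.0552], [0.5664, 0.0265], [0.5563, 0.0419]]
scene [365.47647095 205.30588341] ((21.042255401611328, 8.351822853088379), 49.39870071411133) 126.0 [0.5820339  0.04644026 0.238     ]
[[0.5625, 0.0224], [0.5472, 0.0424], [0.6013, 0.0701], [0.6157, 0.0503]]
(array([0.58313214, 0.04727065, 0.23969035]), np.float64(0.0023181623064557596))
```

The block's uphill end matches the predicted home position to about 1 px, so it is in the corner. I'll go above the grip, 50 mm from the hinge.

```bash
cat >> h.py <<'E'
PHI=31.
def handle(r,th,phi=PHI):
    p=np.radians(phi);e=np.array([np.cos(p),np.sin(p),0])
    return SCR+e*(.042-r*np.cos(th))+[0,0,.238+r*np.sin(th)]
E
python3 -c "
from h import *
g=handle(.05,0);print(g)
go([g[0],g[1],.285],90+PHI)"
```

```text
[0.58014266 0.0453797  0.238     ]
t 12.525 p [ 0.3518 -0.1329  0.2803] tooly yaw -92.81 z [-0.002  0.002 -1.   ] F [ 0.1  0.1 -0.3] op 0.0852 q [-0.56 -0.62  2.09  0.    1.67  1.06]
shift units xyz [ 3.656 -3.154 -0.08 ]
roll deg -33.81 units -4.917
```

```bash
python3 -m crank '[{"x":0.3,"y":-0.25,"z":0,"roll":0},{"x":0.6,"y":-0.5,"z":0,"roll":0},{"x":0.6,"y":-0.5,"z":0,"roll":0},{"x":0.6,"y":-0.55,"z":-0.03,"roll":0},{"x":0.6,"y":-0.55,"z":-0.05,"roll":0},{"x":0.6,"y":-0.5,"z":0,"roll":0},{"x":0.35,"y":-0.3,"z":0,"roll":0}]' 0.6 25
python3 -m crank '[{"x":0,"y":0,"z":0,"roll":-0.82},{"x":0,"y":0,"z":0,"roll":-0.82},{"x":0,"y":0,"z":0,"roll":-0.82},{"x":0,"y":0,"z":0,"roll":-0.82},{"x":0,"y":0,"z":0,"roll":-0.82},{"x":0,"y":0,"z":0,"roll":-0.82},{"x":0,"y":0,"z":0,"roll":0}]'
python3 -c "
from h import *
g=handle(.05,0)
go([g[0],g[1],.246],90+PHI)"
```

```text
t: 13.4
tool_pos: [0.5808, 0.0488, 0.2852]
tool_rot: [-3.14, 0.069, 0.004]
contact_force: [0.3, 0.7, -0.8]
opening: 0.0339
t: 14.28
tool_pos: [0.5796, 0.0469, 0.2857]
tool_rot: [-3.025, -0.843, 0.002]
contact_force: [0.5, 0.7, -0.9]
opening: 0.0342
t 14.275 p [0.5796 0.0469 0.2857] tooly yaw -58.84 z [-0.002  0.    -1.   ] F [ 0.5  0.7 -0.9] op 0.0342 q [-0.05 -0.07  1.66  0.    1.55  0.98]
shift units xyz [-0.005  0.027  0.662]
roll deg 0.16 units 0.023
```

```bash
python3 -m crank '[{"x":0,"y":0.027,"z":0.2,"roll":0.02},{"x":0,"y":0,"z":0.2,"roll":0},{"x":0,"y":0,"z":0.16,"roll":0},{"x":0,"y":0,"z":0.1,"roll":0},{"x":0,"y":0,"z":0,"roll":0}]'
python3 -m crank '[{"x":0,"y":0,"z":0.03,"roll":0},{"x":0,"y":0,"z":0,"roll":0}]'
python3 -c "
from h import *
d=snap('scene','7');crop(d,290,140,450,260,5,'scenec7');d=snap('top','7');crop(d,250,120,410,240,5,'topc7')
g=handle(.05,0)
go([g[0],g[1],.246],90+PHI)"
```

```text
t: 14.9
tool_pos: [0.5806, 0.0436, 0.2463]
tool_rot: [-3.027, -0.838, 0.002]
contact_force: [-0.1, 0.1, -0.4]
opening: 0.0338
t: 15.15
tool_pos: [0.5811, 0.0436, 0.2457]
tool_rot: [3.028, 0.838, 0.001]
contact_force: [-0.0, -0.0, 0.5]
opening: 0.0344
t 15.25 p [0.5811 0.0437 0.2457] tooly yaw -59.07 z [ 0.001 -0.    -1.   ] F [ 0.3 -0.4  0.3] op 0.0343 q [-0.05 -0.05  1.71  0.    1.48  0.98]
shift units xyz [ 0.002 -0.032 -0.005]
roll deg -0.07 units -0.01
```

View pics/scenec7.png

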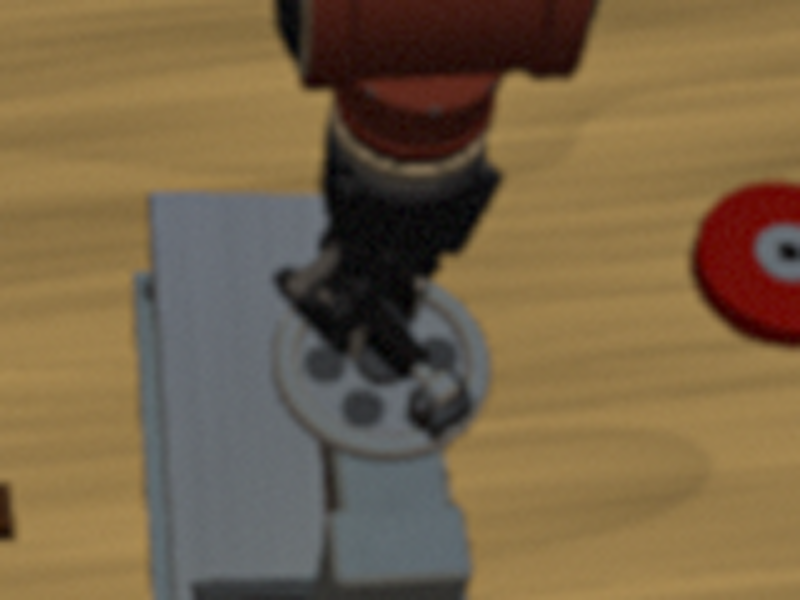

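The open jaws straddle the grip at crop (355,310) with no contact. I'll centre by −2 mm and ease lower, watching the force.

```bash
python3 -m crank '[{"x":0,"y":-0.03,"z":0.03,"roll":0},{"x":0,"y":0,"z":0,"roll":0}]'
python3 -m crank '[{"x":0,"y":0,"z":0.04,"roll":0},{"x":0,"y":0,"z":0,"roll":0}]'
python3 -m crank '[{"x":0,"y":0,"z":0.03,"roll":0},{"x":0,"y":0,"z":0,"roll":0}]'
```

```text
t: 15.5
tool_pos: [0.5798, 0.0454, 0.2433]
tool_rot: [-3.028, -0.838, 0.0]
contact_force: [-0.4, 0.6, 1.5]
opening: 0.0343
t: 15.75
tool_pos: [0.5798, 0.0452, 0.2407]
tool_rot: [-3.028, -0.838, 0.001]
contact_force: [-0.1, 0.1, 0.6]
opening: 0.0341
t: 16.0
tool_pos: [0.5799, 0.0452, 0.2391]
tool_rot: [-3.028, -0.838, 0.001]
contact_force: [0.3, -0.9, 0.1]
opening: 0.0343
```

```bash
python3 -m crank '[{"x":0,"y":0,"z":0,"roll":0},{"x":0,"y":0,"z":0,"roll":0}]' 0.7 25
python3 -m crank '[{"x":0,"y":0,"z":0,"roll":0},{"x":0,"y":0,"z":0,"roll":0},{"x":0,"y":0,"z":0,"roll":0}]' 0.85 30
python3 - <<'E'
from h import *
o,R=st()
import math
p=o["tool_pos"]; 
# path: hold point offset constant; units in tool axes per theta step
prev=handle(.05,0)
for th in(.15,.3,.45,.6,.75,.9,1.05,1.2,1.35,1.5,1.571,1.6):
    q=handle(.05,th);print(th,(R.T@(q-prev)/.06).round(3),q.round(4));prev=q
E
```

```text
t: 16.25
tool_pos: [0.58, 0.0452, 0.2394]
tool_rot: [3.028, 0.838, 0.0]
contact_force: [-0.4, 0.2, 0.6]
opening: 0.0259
t: 16.62
tool_pos: [0.5804, 0.0445, 0.2396]
tool_rot: [3.026, 0.837, 0.001]
contact_force: [2.7, -5.3, 0.2]
opening: 0.0205
t 16.625 p [0.5804 0.0445 0.2396] tooly yaw -59.09 z [ 0.001 -0.001 -1.   ] F [ 2.7 -5.3  0.2] op 0.0205 q [-0.05 -0.05  1.72 -0.    1.47  0.98]
0.15 [ 0.009  0.    -0.125] [0.5806 0.0457 0.2455]
0.3 [ 0.028  0.    -0.122] [0.5821 0.0465 0.2528]
0.45 [ 0.046  0.    -0.116] [0.5844 0.0479 0.2597]
0.6 [ 0.063  0.    -0.108] [0.5876 0.0499 0.2662]
0.75 [ 0.078  0.    -0.097] [0.5916 0.0523 0.2721]
0.9 [ 0.092  0.    -0.085] [0.5964 0.0551 0.2772]
1.05 [ 0.103 -0.    -0.07 ] [0.6017 0.0583 0.2814]
1.2 [ 0.113 -0.    -0.054] [0.6075 0.0618 0.2846]
1.35 [ 0.119 -0.    -0.036] [0.6136 0.0655 0.2868]
1.5 [ 0.124 -0.    -0.018] [0.62   0.0693 0.2879]
1.571 [ 0.059 -0.    -0.002] [0.623  0.0711 0.288 ]
1.6 [ 0.024 -0.     0.   ] [0.6243 0.0719 0.288 ]
```

The handle is gripped. Lifting along the arc, first half:

```bash
python3 -m crank '[{"x":0.01,"y":0,"z":-0.125,"roll":0},{"x":0.03,"y":0,"z":-0.12,"roll":0},{"x":0.045,"y":0,"z":-0.115,"roll":0},{"x":0,"y":0,"z":0,"roll":0}]'
python3 -c "
from h import *
st();print(handle(.05,.45))"
python3 -m crank '[{"x":0.065,"y":0,"z":-0.11,"roll":0},{"x":0.08,"y":0,"z":-0.095,"roll":0},{"x":0,"y":0,"z":0,"roll":0}]'
python3 -c "
from h import *
st();print(handle(.05,.75))
d=snap('scene','8');crop(d,290,140,450,260,5,'scenec8')"
```

```text
t: 17.12
tool_pos: [0.5842, 0.0469, 0.2587]
tool_rot: [3.027, 0.837, -0.004]
contact_force: [4.5, -6.6, -6.8]
opening: 0.0207
t 17.125 p [0.5842 0.0469 0.2587] tooly yaw -59.1 z [-0.002 -0.002 -1.   ] F [ 4.5 -6.6 -6.8] op 0.0207 q [-0.05 -0.05  1.69 -0.    1.5   0.99]
[0.58440934 0.04794337 0.25974828]
t: 17.5
tool_pos: [0.5914, 0.0512, 0.2709]
tool_rot: [3.027, 0.837, -0.006]
contact_force: [2.3, -6.1, -6.3]
opening: 0.0207
t 17.5 p [0.5914 0.0512 0.2709] tooly yaw -59.1 z [-0.003 -0.002 -1.   ] F [ 2.3 -6.1 -6.3] op 0.0207 q [-0.04 -0.03  1.65 -0.    1.53  0.99]
[0.59164204 0.05228922 0.27208194]
```

View pics/scenec8.png

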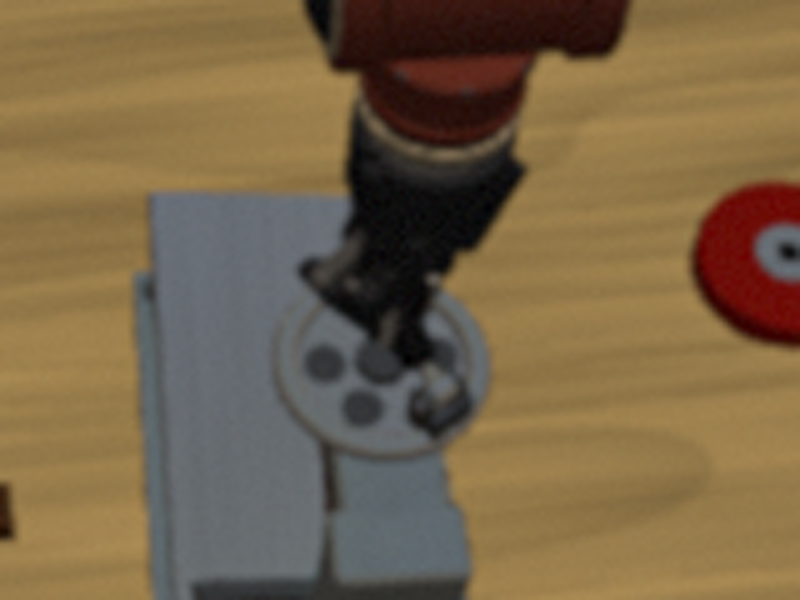

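The handle is following, at about 0.7 rad, and the wheel hasn't turned. I'll relieve the side force by about 1 mm and continue the arc until it is fully out.

```bash
python3 -m crank '[{"x":0.09,"y":0.015,"z":-0.085,"roll":0},{"x":0.105,"y":0,"z":-0.07,"roll":0},{"x":0.115,"y":0,"z":-0.055,"roll":0},{"x":0,"y":0,"z":0,"roll":0}]'
python3 -c "
from h import *
st();print(handle(.05,1.2))"
python3 -m crank '[{"x":0.12,"y":0,"z":-0.035,"roll":0},{"x":0.125,"y":0,"z":-0.02,"roll":0},{"x":0.06,"y":0,"z":0,"roll":0},{"x":0,"y":0,"z":0,"roll":0}]'
python3 -c "
from h import *
st();print(handle(.05,1.571))
d=snap('scene','9');crop(d,290,140,450,260,5,'scenec9');d=snap('top','9');crop(d,250,120,410,240,5,'topc9')"
```

```text
t: 18.05
tool_pos: [0.6087, 0.0615, 0.2854]
tool_rot: [-3.027, -0.839, -0.001]
contact_force: [2.0, -4.1, -5.7]
opening: 0.0198
t 18.05 p [0.6087 0.0615 0.2854] tooly yaw -59.04 z [ 0.  0. -1.] F [ 2.  -4.1 -5.7] op 0.0198 q [-0.02 -0.    1.6   0.    1.55  1.01]
[0.60747097 0.0618002  0.28460195]
t: 18.55
tool_pos: [0.6246, 0.071, 0.29]
tool_rot: [-3.028, -0.838, -0.003]
contact_force: [1.4, -1.4, -0.9]
opening: 0.0172
t 18.55 p [0.6246 0.071  0.29  ] tooly yaw -59.04 z [ 0.002  0.001 -1.   ] F [ 1.4 -1.4 -0.9] op 0.0172 q [-0.01  0.04  1.55  0.    1.55  1.03]
[0.62300976 0.07113684 0.288     ]
```

View pics/scenec9.png

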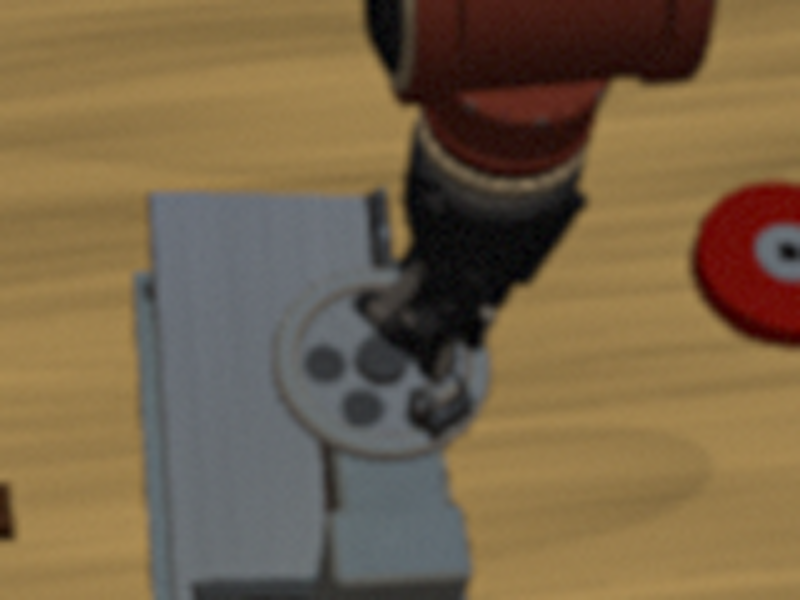

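The opening fell to 17 mm, so the pads are no longer across the full grip diameter. I'll open, back off upward and look.

```bash
python3 -m crank '[{"x":0,"y":0,"z":0,"roll":0},{"x":0,"y":0,"z":0,"roll":0},{"x":0,"y":0,"z":0,"roll":0}]' 0.4
python3 -m crank '[{"x":0,"y":0,"z":-0.4,"roll":0},{"x":0,"y":0,"z":-0.6,"roll":0},{"x":0,"y":0,"z":-0.4,"roll":0},{"x":-0.5,"y":0,"z":0,"roll":0},{"x":-0.9,"y":0.4,"z":0,"roll":0},{"x":-0.8,"y":0.5,"z":0,"roll":0},{"x":-0.4,"y":0.2,"z":0,"roll":0},{"x":0,"y":0,"z":0,"roll":0}]'
python3 -c "
from h import *
st()
d=snap('scene','10');crop(d,290,140,450,260,5,'scenec10');d=snap('top','10');crop(d,250,120,410,240,5,'topc10')"
```

```text
t: 19.02
tool_pos: [0.6239, 0.0708, 0.2894]
tool_rot: [-3.027, -0.838, -0.001]
contact_force: [-0.0, -0.8, 0.3]
opening: 0.0513
t: 20.02
tool_pos: [0.5235, -0.0674, 0.3736]
tool_rot: [3.029, 0.834, 0.002]
contact_force: [0.7, 0.1, 0.8]
opening: 0.051
t 20.025 p [ 0.5235 -0.0674  0.3736] tooly yaw -59.22 z [ 0.001  0.    -1.   ] F [0.7 0.1 0.8] op 0.051 q [-0.27 -0.22  1.66  0.    1.71  0.76]
```

View pics/scenec10.png

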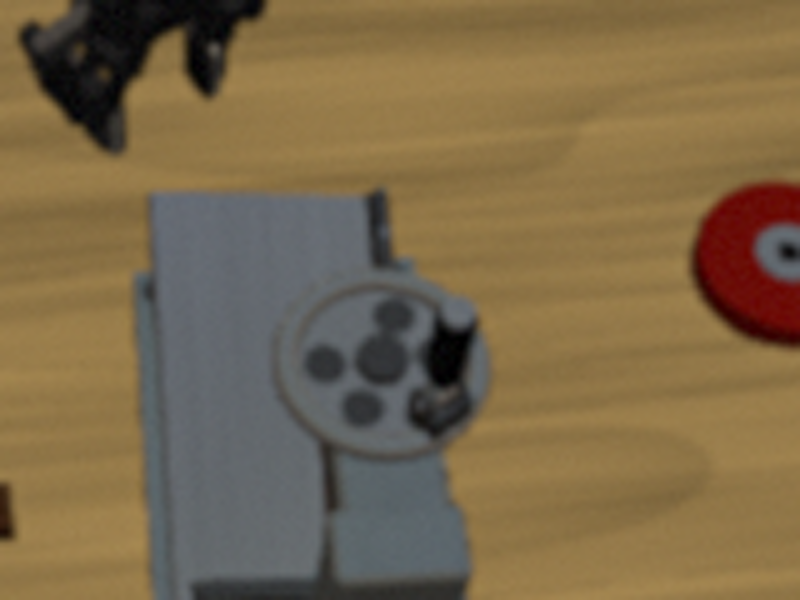

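View pics/topc10.png

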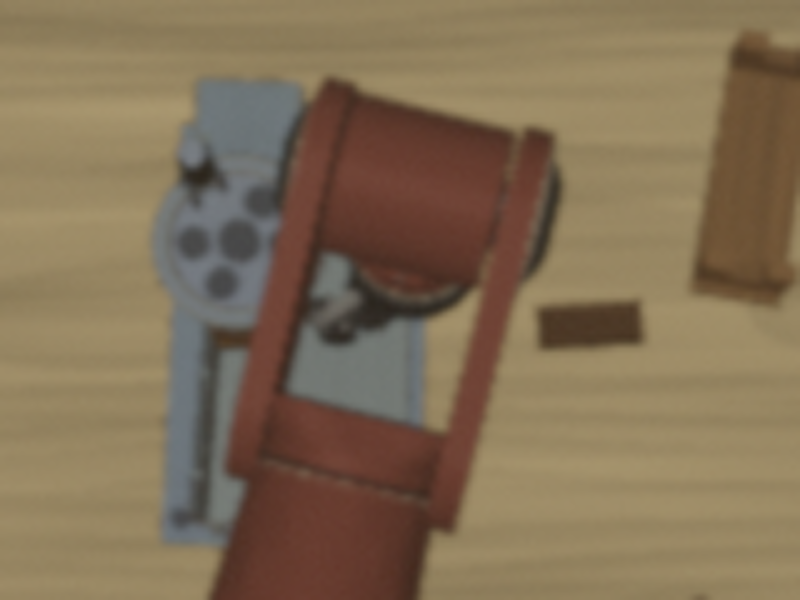

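The handle now stands up: its tip is at scene crop (460,308) and top crop (193,157). I'll check that it is fully upright and that the wheel hasn't turned.

```bash
python3 - <<'E'
from h import *
t=load("top10");s=load("scene10")
T=lambda x,y:(250+(x+.5)/5-.5,120+(y+.5)/5-.5)
S=lambda x,y:(290+(x+.5)/5-.5,140+(y+.5)/5-.5)
print(tri(t,T(193,157),s,S(460,310)),handle(.081,1.571))
print("hinge/base t",onz(t,T(205,180),.245),"s",onz(s,S(450,400),.245))
C=lambda uv,u0,v0:((uv-[u0,v0]+.5)*5-.5).round(1).tolist()
for th in(1.571,1.4,1.2):print(th,C(proj(s,[handle(.081,th),handle(.017,th)]),290,140),C(proj(t,[handle(.081,th),handle(.017,th)]),250,120))
E
```

```text
(array([0.6210344 , 0.07183772, 0.31511971]), np.float64(0.0016741189193761386)) [0.62301517 0.0711401  0.319     ]
hinge/base t [0.62215035 0.06967323 0.245     ] s [0.63321776 0.07403823 0.245     ]
1.571 [[458.7, 309.4], [443.1, 374.1]] [[192.2, 152.2], [201.4, 175.3]]
1.4 [[439.6, 291.9], [439.3, 370.5]] [[203.8, 170.8], [203.7, 179.1]]
1.2 [[417.7, 275.6], [434.8, 367.0]] [[217.3, 193.0], [206.4, 183.5]]
```

The handle is fully upright (tip within 2–4 mm of the prediction for 1.571) and the wheel has not turned. I'll regrip it from above.

```bash
python3 -c "
from h import *
go([.6225,.0712,.365],90+PHI)"
```

```text
t 20.125 p [ 0.5242 -0.0659  0.3733] tooly yaw -59.06 z [ 0.001  0.001 -1.   ] F [-0.2  0.  -0. ] op 0.0513 q [-0.27 -0.22  1.66  0.    1.71  0.76]
shift units xyz [ 2.579 -1.118  0.14 ]
roll deg -0.06 units -0.009
```

```bash
python3 -m crank '[{"x":0.3,"y":-0.12,"z":0,"roll":0},{"x":0.55,"y":-0.25,"z":0,"roll":0},{"x":0.6,"y":-0.25,"z":0,"roll":0},{"x":0.6,"y":-0.25,"z":0,"roll":0},{"x":0.4,"y":-0.17,"z":0,"roll":0},{"x":0.13,"y":-0.08,"z":0.1,"roll":0},{"x":0,"y":0,"z":0,"roll":0}]'
python3 -c "
from h import *
go([.6225,.0712,.280],90+PHI)"
```

```text
t: 21.0
tool_pos: [0.6221, 0.0723, 0.3655]
tool_rot: [-3.026, -0.841, 0.004]
contact_force: [0.2, 0.2, -0.5]
opening: 0.0514
t 21.0 p [0.6221 0.0723 0.3655] tooly yaw -58.95 z [-0.003 -0.    -1.   ] F [ 0.2  0.2 -0.5] op 0.0514 q [-0.    0.01  1.45 -0.    1.68  1.03]
shift units xyz [-1.000e-03  2.000e-02  1.426e+00]
roll deg 0.05 units 0.007
```

```bash
python3 -m crank '[{"x":0,"y":0,"z":0.3,"roll":0},{"x":0,"y":0,"z":0.4,"roll":0},{"x":0,"y":0,"z":0.35,"roll":0},{"x":0,"y":0,"z":0.25,"roll":0},{"x":0,"y":0,"z":0.12,"roll":0},{"x":0,"y":0,"z":0,"roll":0}]'
python3 -c "
from h import *
go([.6225,.0712,.280],90+PHI)"
python3 -m crank '[{"x":0,"y":0,"z":0,"roll":0},{"x":0,"y":0,"z":0,"roll":0},{"x":0,"y":0,"z":0,"roll":0}]' 0.7 40
python3 -m crank '[{"x":0,"y":0,"z":0,"roll":0},{"x":0,"y":0,"z":0,"roll":0},{"x":0,"y":0,"z":0,"roll":0}]' 0.85 45
python3 -c "
from h import *
st()"
```

```text
t: 21.75
tool_pos: [0.6222, 0.0708, 0.2816]
tool_rot: [-3.028, -0.838, 0.001]
contact_force: [-0.1, -0.1, 0.7]
opening: 0.0511
t 21.75 p [0.6222 0.0708 0.2816] tooly yaw -59.07 z [-0.  0. -1.] F [-0.1 -0.1  0.7] op 0.0511 q [-0.01  0.04  1.57  0.    1.54  1.03]
shift units xyz [ 0.008 -0.002  0.026]
roll deg -0.07 units -0.01
t: 22.12
tool_pos: [0.6225, 0.071, 0.2825]
tool_rot: [3.027, 0.838, 0.002]
contact_force: [-0.2, 0.1, -0.4]
opening: 0.0259
t: 22.5
tool_pos: [0.6227, 0.0707, 0.2827]
tool_rot: [3.027, 0.837, 0.002]
contact_force: [0.2, -2.5, 3.1]
opening: 0.0207
t 22.5 p [0.6227 0.0707 0.2827] tooly yaw -59.07 z [ 0.002 -0.    -1.   ] F [ 0.2 -2.5  3.1] op 0.0207 q [-0.01  0.04  1.56 -0.    1.54  1.03]
```

The grip is held on its full diameter. The wheel's start angle is unknown (0–2.6), so I first feel for the raised stop by backing off counter-clockwise. That gives a zero from which to count the clockwise winding.

```bash
cat >> h.py <<'E'
def circ():
    o,R=st(False);d=o["tool_pos"]-SCR;a=np.arctan2(d[1],d[0]);F=o["contact_force"]
    er=np.array([np.cos(a),np.sin(a)]);et=np.array([-er[1],er[0]])
    print("t",round(o["t"],2),"alpha(from 31deg)",round(a-np.radians(31),3),"r",round(np.hypot(d[0],d[1])*1e3,1),"z",o["tool_pos"][2].round(4),"Fr",(F[:2]@er).round(1),"Ft(ccw+)",(F[:2]@et).round(1),"Fz",F[2].round(1),"op",round(o["opening"],4))
E
python3 -c "
from h import *
circ()"
python3 -m crank '[{"x":-0.015,"y":-0.14,"z":0,"roll":0},{"x":0,"y":0,"z":0,"roll":0}]'
python3 -c "
from h import *
circ()"
python3 -m crank '[{"x":-0.04,"y":-0.135,"z":0,"roll":0},{"x":0,"y":0,"z":0,"roll":0}]'
python3 -c "
from h import *
circ()"
```

```text
t 22.5 alpha(from 31deg) -0.005 r 41.5 z 0.2827 Fr -1.1 Ft(ccw+) -2.2 Fz 3.1 op 0.0207
t: 22.75
tool_pos: [0.6174, 0.0776, 0.2827]
tool_rot: [3.027, 0.838, 0.002]
contact_force: [1.0, -2.6, 5.2]
opening: 0.0206
t 22.75 alpha(from 31deg) 0.205 r 41.3 z 0.2827 Fr -1.0 Ft(ccw+) -2.6 Fz 5.2 op 0.0206
t: 23.0
tool_pos: [0.6109, 0.0831, 0.2827]
tool_rot: [3.027, 0.838, 0.001]
contact_force: [-1.3, -3.5, 6.0]
opening: 0.0208
t 23.0 alpha(from 31deg) 0.41 r 41.3 z 0.2827 Fr -3.6 Ft(ccw+) -1.0 Fz 6.0 op 0.0208
```

```bash
python3 -m crank '[{"x":-0.065,"y":-0.125,"z":0,"roll":0},{"x":0,"y":0,"z":0,"roll":0}]' >/dev/null
python3 -c "
from h import *
circ()"
python3 -m crank '[{"x":-0.09,"y":-0.105,"z":0,"roll":0},{"x":0,"y":0,"z":0,"roll":0}]' >/dev/null
python3 -c "
from h import *
circ()"
python3 -m crank '[{"x":-0.11,"y":-0.085,"z":0,"roll":0},{"x":0,"y":0,"z":0,"roll":0}]' >/dev/null
python3 -c "
from h import *
circ()"
```

```text
t 23.25 alpha(from 31deg) 0.61 r 41.2 z 0.2827 Fr -4.8 Ft(ccw+) -1.3 Fz 5.0 op 0.0211
t 23.5 alpha(from 31deg) 0.807 r 41.1 z 0.2827 Fr -4.8 Ft(ccw+) -0.9 Fz 5.2 op 0.0213
t 23.75 alpha(from 31deg) 1.005 r 41.1 z 0.2827 Fr -5.9 Ft(ccw+) -1.9 Fz 4.3 op 0.0208
```

```bash
python3 -m crank '[{"x":-0.125,"y":-0.065,"z":0,"roll":0},{"x":0,"y":0,"z":0,"roll":0}]' >/dev/null
python3 -c "
from h import *
circ()"
python3 -m crank '[{"x":-0.135,"y":-0.035,"z":0,"roll":0},{"x":0,"y":0,"z":0,"roll":0}]' >/dev/null
python3 -c "
from h import *
circ()"
python3 -m crank '[{"x":-0.14,"y":-0.01,"z":0,"roll":0},{"x":0,"y":0,"z":0,"roll":0}]' >/dev/null
python3 -c "
from h import *
circ()"
```

```text
t 24.0 alpha(from 31deg) 1.206 r 41.1 z 0.2826 Fr -5.1 Ft(ccw+) -1.2 Fz 4.4 op 0.0212
t 24.25 alpha(from 31deg) 1.404 r 41.2 z 0.2827 Fr -4.9 Ft(ccw+) -1.3 Fz 4.3 op 0.0208
t 24.5 alpha(from 31deg) 1.451 r 41.1 z 0.2828 Fr -4.9 Ft(ccw+) -29.3 Fz -5.2 op 0.021
```

The stop is felt at α ≈ 1.44 (29 N tangential, against about 1.5 N before), so the wheel started at about 1.44 rad. I'll relieve it, then compute the clockwise circle rows in 0.4 rad steps.

```bash
python3 -m crank '[{"x":0.14,"y":0.01,"z":0,"roll":0},{"x":0,"y":0,"z":0,"roll":0}]' >/dev/null
python3 - <<'E'
from h import *
circ()
a=1.4
f=lambda a:np.array([.7*(np.cos(a)-1),-.7*np.sin(a)])
for i in range(28):
    d=f(a-.4)-f(a);a-=.4;print(i+1,round(a,2),d.round(3))
E
```

```text
t 24.75 alpha(from 31deg) 1.386 r 41.1 z 0.2827 Fr -5.6 Ft(ccw+) -2.7 Fz 3.7 op 0.0211
1 1.0 [0.259 0.101]
2 0.6 [0.2   0.194]
3 0.2 [0.108 0.256]
4 -0.2 [0.    0.278]
5 -0.6 [-0.108  0.256]
6 -1.0 [-0.2    0.194]
7 -1.4 [-0.259  0.101]
8 -1.8 [-0.278 -0.008]
9 -2.2 [-0.253 -0.116]
10 -2.6 [-0.188 -0.205]
11 -3.0 [-0.093 -0.262]
12 -3.4 [ 0.016 -0.278]
13 -3.8 [ 0.123 -0.249]
14 -4.2 [ 0.21  -0.182]
15 -4.6 [ 0.265 -0.085]
16 -5.0 [0.277 0.024]
17 -5.4 [0.246 0.13 ]
18 -5.8 [0.176 0.216]
19 -6.2 [0.078 0.267]
20 -6.6 [-0.032  0.276]
21 -7.0 [-0.137  0.242]
22 -7.4 [-0.221  0.169]
23 -7.8 [-0.269  0.07 ]
24 -8.2 [-0.275 -0.04 ]
25 -8.6 [-0.238 -0.144]
26 -9.0 [-0.163 -0.226]
27 -9.4 [-0.062 -0.271]
28 -9.8 [ 0.048 -0.274]
```

```bash
python3 -m crank '[{"x":0.26,"y":0.1,"z":0,"roll":0},{"x":0.2,"y":0.195,"z":0,"roll":0},{"x":0.11,"y":0.255,"z":0,"roll":0},{"x":0,"y":0.28,"z":0,"roll":0},{"x":0,"y":0,"z":0,"roll":0}]' >/dev/null
python3 -c "
from h import *
circ()"
python3 -m crank '[{"x":-0.11,"y":0.255,"z":0,"roll":0},{"x":-0.2,"y":0.195,"z":0,"roll":0},{"x":-0.26,"y":0.1,"z":0,"roll":0},{"x":0,"y":0,"z":0,"roll":0}]' >/dev/null
python3 -c "
from h import *
circ()"
```

```text
t 25.38 alpha(from 31deg) -0.215 r 41.8 z 0.2827 Fr -0.8 Ft(ccw+) -2.9 Fz 6.3 op 0.0213
t 25.88 alpha(from 31deg) -1.423 r 42.8 z 0.2827 Fr 5.8 Ft(ccw+) -2.0 Fz 6.0 op 0.0213
```

```bash
python3 -m crank '[{"x":-0.28,"y":-0.01,"z":0,"roll":0},{"x":-0.25,"y":-0.115,"z":0,"roll":0},{"x":-0.19,"y":-0.205,"z":0,"roll":0},{"x":-0.095,"y":-0.26,"z":0,"roll":0},{"x":0,"y":0,"z":0,"roll":0}]' >/dev/null
python3 -c "
from h import *
circ();d=snap('scene','11');crop(d,290,140,450,260,5,'scenec11');d=snap('top','11');crop(d,250,120,410,240,5,'topc11')"
```

```text
t 26.5 alpha(from 31deg) -3.044 r 42.7 z 0.2826 Fr 2.9 Ft(ccw+) -2.0 Fz 6.9 op 0.0207
```

View pics/scenec11.png

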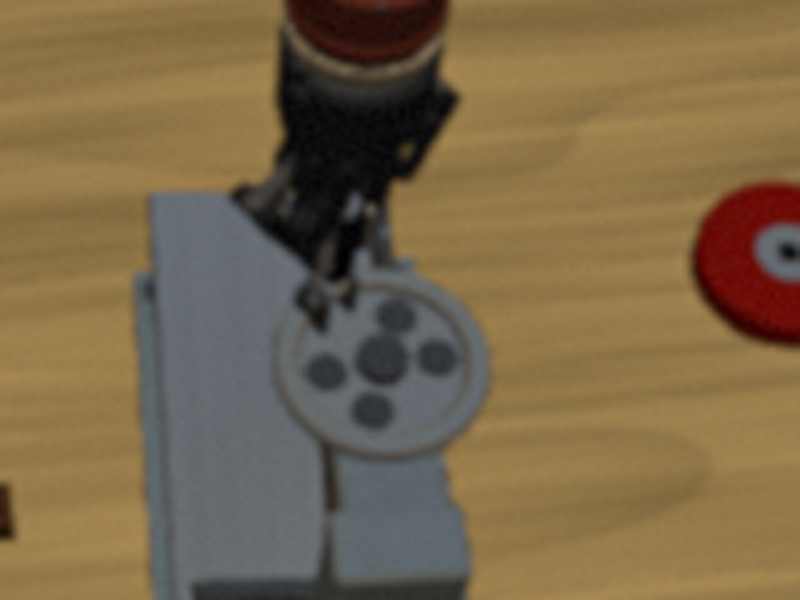

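The wheel follows: the handle is upright in the jaws and its bracket is now at crop (325,300), on the opposite side. I'll continue winding.

```bash
python3 -m crank '[{"x":0.015,"y":-0.28,"z":0,"roll":0},{"x":0.125,"y":-0.25,"z":0,"roll":0},{"x":0.21,"y":-0.18,"z":0,"roll":0},{"x":0.265,"y":-0.085,"z":0,"roll":0},{"x":0,"y":0,"z":0,"roll":0}]' >/dev/null
python3 -c "
from h import *
circ()"
python3 -m crank '[{"x":0.275,"y":0.025,"z":0,"roll":0},{"x":0.245,"y":0.13,"z":0,"roll":0},{"x":0.175,"y":0.215,"z":0,"roll":0},{"x":0.08,"y":0.265,"z":0,"roll":0},{"x":0,"y":0,"z":0,"roll":0}]' >/dev/null
python3 -c "
from h import *
circ()"
python3 -m crank '[{"x":-0.03,"y":0.275,"z":0,"roll":0},{"x":-0.14,"y":0.24,"z":0,"roll":0},{"x":-0.22,"y":0.17,"z":0,"roll":0},{"x":0,"y":0,"z":0,"roll":0}]' >/dev/null
python3 -c "
from h import *
circ()"
```

```text
t 27.23 alpha(from 31deg) 1.657 r 41.4 z 0.2827 Fr -5.7 Ft(ccw+) -4.3 Fz 3.2 op 0.0208
t 27.85 alpha(from 31deg) 0.075 r 41.5 z 0.2827 Fr -2.3 Ft(ccw+) -3.2 Fz 6.9 op 0.0209
t 28.35 alpha(from 31deg) -1.126 r 42.5 z 0.2827 Fr 5.8 Ft(ccw+) -0.5 Fz 5.9 op 0.0211
```

Wheel ≈ 8.85 now, so the foot has just met the block. 2.45 rad remain.

```bash
python3 -m crank '[{"x":-0.27,"y":0.07,"z":0,"roll":0},{"x":-0.275,"y":-0.04,"z":0,"roll":0},{"x":-0.24,"y":-0.145,"z":0,"roll":0},{"x":0,"y":0,"z":0,"roll":0}]' >/dev/null
python3 -c "
from h import *
circ()"
python3 -m crank '[{"x":-0.16,"y":-0.225,"z":0,"roll":0},{"x":-0.06,"y":-0.27,"z":0,"roll":0},{"x":0.055,"y":-0.315,"z":0,"roll":0},{"x":0,"y":0,"z":0,"roll":0}]' >/dev/null
python3 -c "
from h import *
circ()"
```

```text
t 28.85 alpha(from 31deg) -2.358 r 43.0 z 0.2826 Fr 5.5 Ft(ccw+) -1.9 Fz 7.7 op 0.0209
t 29.35 alpha(from 31deg) -3.617 r 42.4 z 0.2827 Fr -5.0 Ft(ccw+) -1.9 Fz 5.3 op 0.0207
```

The wheel is at about 11.3. I'll release, rise straight up and back away.

```bash
python3 -m crank '[{"x":0,"y":0,"z":0,"roll":0},{"x":0,"y":0,"z":0,"roll":0},{"x":0,"y":0,"z":0,"roll":0},{"x":0,"y":0,"z":0,"roll":0}]' 0.4
python3 -m crank '[{"x":0,"y":0,"z":-0.2,"roll":0},{"x":0,"y":0,"z":-0.5,"roll":0},{"x":0,"y":0,"z":-0.6,"roll":0},{"x":0,"y":0,"z":-0.4,"roll":0},{"x":-0.4,"y":0.4,"z":0,"roll":0},{"x":-0.6,"y":0.7,"z":0,"roll":0},{"x":-0.6,"y":0.8,"z":0,"roll":0},{"x":-0.4,"y":0.8,"z":0,"roll":0},{"x":0,"y":0.3,"z":0,"roll":0},{"x":0,"y":0,"z":0,"roll":0}]'
python3 -c "
from h import *
st()
d=snap('scene','12');crop(d,290,140,450,260,5,'scenec12');cv2.imwrite('pics/scene12f.png',d['img'][:,:,::-1]);d=snap('top','12');crop(d,250,120,410,240,5,'topc12');cv2.imwrite('pics/top12f.png',d['img'][:,:,::-1])"
```

```text
t: 29.85
tool_pos: [0.5435, 0.0448, 0.2813]
tool_rot: [-3.027, -0.838, 0.002]
contact_force: [-0.0, -0.3, -0.4]
opening: 0.0509
t: 31.1
tool_pos: [0.5338, -0.1716, 0.3841]
tool_rot: [-3.028, -0.836, -0.0]
contact_force: [-0.0, 0.2, -0.0]
opening: 0.0513
t 31.1 p [ 0.5338 -0.1716  0.3841] tooly yaw -59.13 z [-0.     0.001 -1.   ] F [-0.   0.2 -0. ] op 0.0513 q [-0.44 -0.14  1.57  0.    1.71  0.59]
```

View pics/scenec12.png

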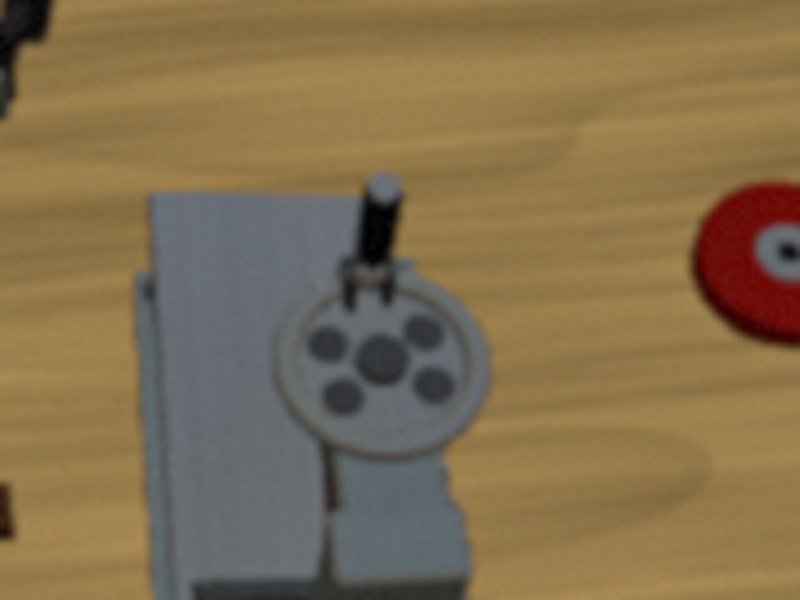

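View pics/topc12.png

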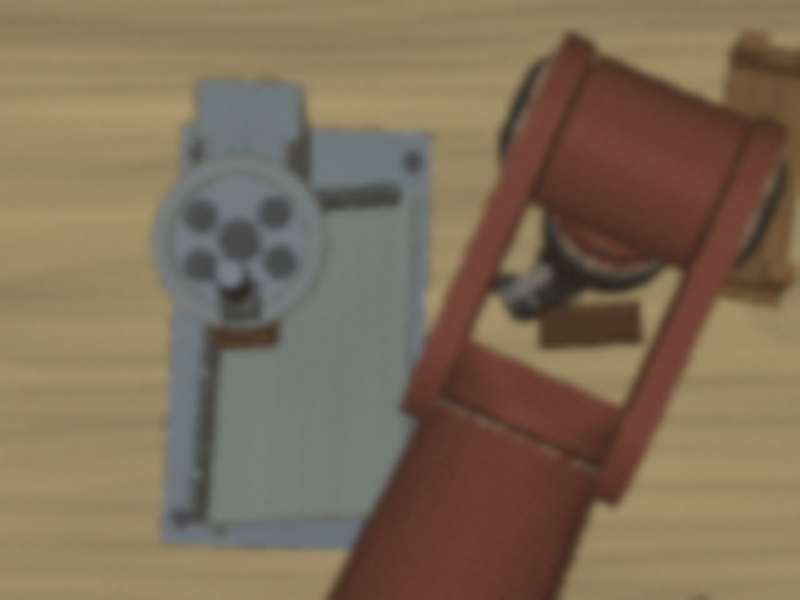

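View pics/scene12f.png

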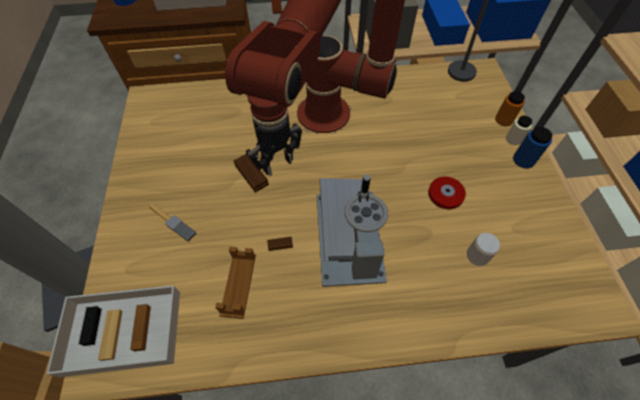

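The handle stands upright at scene crop (382,190), the block end is still at top crop (212–278, 347), and the bench looks unchanged. Last, a numeric check.

```bash
python3 - <<'E'
from h import *
t=load("top12");s=load("scene12")
T=lambda x,y:(250+(x+.5)/5-.5,120+(y+.5)/5-.5)
S=lambda x,y:(290+(x+.5)/5-.5,140+(y+.5)/5-.5)
p,e=tri(t,T(233,273),s,S(384,188));d=p-SCR;a=np.arctan2(d[1],d[0])
print(p,e,"r",np.hypot(d[0],d[1]),"wheel from tip",1.44-(a-np.radians(31)-4*np.pi), 1.44-(a-np.radians(31)-2*np.pi))
p2=np.radians(31)-9.86;print("pred tip",SCR+[.042*np.cos(p2),.042*np.sin(p2),.319])
# others unchanged
a=load("top0")["img"].astype(int);b=t["img"].astype(int)
for n,(u0,v0,u1,v1) in dict(tin=(188,142,220,172),abr=(195,200,236,240),brush=(437,190,485,237),stand_top=(390,120,416,140)).items():
    print(n,np.abs(a-b)[v0:v1,u0:u1].mean().round(2),np.abs(a-b)[v0:v1,u0:u1].max())
a=load("scene0")["img"].astype(int);b=s["img"].astype(int)
print("stand scene",np.abs(a-b)[245:320,215:260].mean(),np.abs(a-b)[245:320,215:260].max())
E
```

```text
[0.54594195 0.04692056 0.31792956] 0.0015788636139719447 r 0.04113899986244406 wheel from tip 17.626273501945665 11.343088194766079
pred tip [0.54523498 0.04506343 0.319     ]
tin 1.28 4
abr 1.25 6
brush 1.28 4
stand_top 1.09 46
stand scene 3.8319012345679013 13
```

```bash
python3 -c "
from station import ctrl
print(ctrl.finish_job())"
```

```text
the job is handed in; nothing more can be done
None
```

I finished the job and handed it in at about 31 s of the 66 s allowed. `finish_job` gives no verdict, so the results below are my own checks.

**What I did**
- **Block:** I lowered the middle-sized block onto the upper bed until its upper edge touched, at about 3 N. It pivoted in the pads towards the slope; I released it and it slid home.
- **Handle:** I lifted the handle along its arc, released it and confirmed it stood upright before any winding.
- **Homing:** The wheel's start angle was unknown, so I turned it counter-clockwise first to find its raised stop. It had started at about 1.44 rad.
- **Winding:** I then wound clockwise to about 11.3 rad, let go and backed away.

**Last checks**
- **Wheel and handle:** The handle tip, measured from both cameras, is at 0.318 m, against 0.319 m for fully upright. Its position puts the wheel at 11.34 rad, so the spring should be about half pressed in. The foot is hidden from both cameras, so I inferred this from the angle.
- **Block:** Its uphill end shows in the top view within about 1 px of the predicted home position.
- **Other things:** The tin, abrasive wheel and brush are unchanged between the first and last pictures. The stand's regions differed slightly (up to 46 grey levels). I put that down to the arm and its shadow, since the stand looks in place, but I did not measure it separately.

**What went wrong or disagreed**
- My first two move calls were refused because rows need all four keys; nothing moved.
- Near the end of the lift the pads slipped partly off the grip, so I released and regripped it from above.
- Finding the stop briefly took 29 N sideways at the handle.
- My circle centre was about 1 mm off, which added side forces of up to 6 N while winding.

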